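# Coating check on a clamp-on organiser

### The arm

A 6-joint arm with a two-finger parallel gripper is mounted at the origin on the work surface. World frame = base frame: x ahead of the robot, y to its left, z up, the work surface at z = 0. Lengths are in mm, angles in rad, forces in N, time in s.
With the tool pointing down it reaches from about 250 to 800 mm from the base axis. Payload 3.9 kg.
Tool frame: the origin (TCP) lies midway between the tips of the shut fingers; the grasp point (between the pads) lies 19 mm behind it; z points along the fingers, y is the direction in which the jaws open and shut (so a half turn about z gives the same grasp; the last joint's range is limited). The gripper opens to 85 mm and grips with 20 to 120 N. Pads are 22 mm wide; open, the fingers measure 114 mm over their backs; the gripper's body (76 mm by 85 mm) begins 54 mm behind the grasp point. The pads swing forward as they close: fully open they stand 13 mm farther back than shut.
Start: joints at [-1.247, 0.26, -0.138, 1.173, 0, 1.571], TCP at [167.035, -497.709, 200.804] pointing down, gripper open.
Joint ranges: [-2.78, 2.78], [-0.83, 1.72], [-1.28, 1.37], [-1.9, 2.12], [-1.57, 1.48], [-3.14, 3.14]. Speed limits (rad/s): [2.57, 2.57, 3.14, 3.14, 3.14, 3.14].

### API

Orientations are given as a unit quaternion [x, y, z, w].
In Python, from plant import ctrl gives the robot as it stands.
- The arm moves only by the shell command python3 -m pendant 'ROWS'. ROWS is JSON, a list of rows, each an object of numbers: "gripper": the finger opening in mm, from 0 to 85.4; "x", "y", "z": the shift along the world's x, y, z normalised to -1 to 1, where 1 is 0.3 m; "turn": the turn about the world's z normalised to -1 to 1, where 1 is 2 pi rad. In form: [{"gripper": .., "x": .., "y": .., "z": .., "turn": ..}, ...]. A call has 1 to 12 rows; each row is the pose to reach, as a shift and turn from the pose commanded when the call began, turning the shorter way round; what a row does not reach only later rows make up. A row lasts 1/12 s, in which the tool goes at most 41.7 mm and 7.16 degrees, less where a joint would pass 70% of its speed; a pose out of reach is approached as far as the arm can. A call with a number of a shift or a turn outside -1 to 1 is refused whole. A call with a gripper value outside its range is refused whole. The fingers move at their own pace and stop on an object; the grip force is fixed at half the most. Time passes only in rows, so rows that repeat a pose let the fingers close. It gives the time, the measured TCP pose, the force and the opening at its end, in the units of the state.
- ctrl.state(): the state, without advancing time (a new reading comes with each control period).
- ctrl.camera(name): name is "scene" or "top"; returns the picture (384x512x3 uint8, blue, green, red); there is no depth.
- ctrl.camera_params(name): a dict with "fx", "fy", "cx", "cy" (pixels), "k1" (the pictures are not rectified: a ray, as slopes to the right and down, at radius r is drawn at 1 + k1 r^2 times it, then the intrinsics apply), "extrinsics" (4x4, takes a point from camera to world coordinates). Camera axes: x right, y down, z forward; pixel columns grow to the right and rows downward; lengths in mm; the calibration is good to about 2 mm. A picture is of the moment at which its call begins. camera_params takes no time and is no camera call.
- ctrl.sign_off(): hands the job in, once; it reports no verdict.
The state is a dict: "time": time; "qpos": joint angles; "joint_velocities": joint speeds; "joint_efforts": joint torques, N m; "tool_pos": TCP position; "orientation": TCP orientation; "wrist_force": force on the tool from outside, world axes, zero at the start; "moment": the same for the moment, N m; "opening": finger opening in mm.
Only numpy, scipy, OpenCV 4.12 (cv2) and the standard library are available. Lean on these libraries where they do the work, as an engineer would, in place of code of your own. Each camera call takes 0.05 s, during which the arm holds its last target.

### The job

The stack of plastic clips is covering the marked spot on the ledge of the clamp-on organiser: lift it off and set it down gently (not dropped) and upright on the bench, midway between the hole punch and the tape dispenser, touching neither. Then take the coating gauge out of its leaning stand and hold it upright with its spring tip inside the painted ring on the ledge, pressed lightly so that the tip is pushed in about half of its travel. Finish while still holding the gauge there, and leave everything else where it is.

Things in the scene. Friction and masses are not known exactly. Their poses are not given: they have to be found in the camera images.
- clips: stack of five nested plastic clips (one rigid, loose piece), white and grey, 46 (x) x 26 (y) x 42 mm (z), about 60 g; origin at the centre of its underside, z up. It starts on the organiser's ledge, over the marked spot, at any small yaw.
- organiser: black steel organiser fixed on the front edge of the riser shelf (board top 100 mm up); origin on that edge, level with the board's top, +x away from the robot, z up. Level ledge: plate 6 mm thick, 110 mm wide (y), x -110 to 0, top at z = 6. Pen box x 35 to 90, 130 mm wide, 90 mm high; the pen in it reaches z = 144, the rule z = 132.
- spot (a point): centre of the white painted ring on the ledge's top face (27 mm inside, 34 mm outside diameter, with four short cross-hair lines whose ends show beyond the clips), 106 mm above the bench, 65 mm in front of the board edge. The ledge is rigid. Axes as the organiser's.
- punch: metal two-hole punch standing on the bench, 119 (x) x 56 (y) x 57 mm high, about 0.6 kg; origin at the centre of its underside. The tape dispenser stands 220 to 250 mm away along its own y axis (on either side).
- dispenser: pink desk tape dispenser, 130 (x) x 50 (y) x 78 mm high, about 0.7 kg, with a clear roll; origin at the centre of its underside.
- gauge_stand: fixed stand, base 110 x 90 x 12 mm, with a square socket leaning 0.40 rad (23 degrees) towards its -x side; origin under the centre of the base, z up. The gauge slides out along the socket's axis; 45 mm of draw frees it.
- gauge: pen-shaped coating gauge, loose, 0.13 kg. Origin at the centre of the nose's underside, z along it to the top. Square nose 22 mm wide, z 0 to 50; collar 34 mm wide, z 50 to 56 (sits on the socket's rim); flat-sided square grip 24 mm wide, z 56 to 136. It starts leaning in the stand, axes parallel to the stand's but for the lean (y level). A steel tip, 8 mm thick, sticks 16 mm out.
- gauge_tip (a joint): how far the spring tip is pushed into the gauge (m): 0 = fully out, 0.012 = end stop (rigid). About 1 N starts it and 0.4 N more is needed per mm: 3.4 N at half travel.
- probe_end (a point): end of the spring tip: on the gauge's axis, 16 mm beyond the nose when fully out.
- pen_a: marker pen, 18 mm thick, 135 mm long, standing in the organiser's pen box at its left (+y) end; origin at its foot.
- pen_b: marker pen with flat sides lying on the bench, 135 mm long, 17 mm thick; origin under it, near the middle.
- mug: white mug, 80 mm wide, 95 mm high; origin at the centre of its underside.
- stapler: stapler, 130 x 34 x 46 mm; origin at the centre of its underside.
- tape_roll: empty cardboard roll, 90 mm across, 25 mm high, lying flat; origin at the centre of its underside.
Things that resemble listed ones, but are neither listed nor needed, are in the scene too. Of the things that look like the dispenser, take the one that is farthest from the robot's base at the start.

How it is judged (in metres and radians):
On the way, in this order (a step that is already met when the one before it is completed fails the run):
1. the clips stand upright on the bench midway between punch and dispenser, released (horizontal distance between clips and punch below 0.145 m and horizontal distance between clips and dispenser below 0.145 m and x of clips in the frame of punch between -0.025 and 0.025 m and height (world z) of clips below 0.006 m and angle between clips's own z axis and vertical below 0.1 rad and contact force between clips and punch below 0.1 N and contact force between clips and dispenser below 0.1 N and linear speed of clips below 0.02 m/s and contact force between each of the arm, the fingers and clips below 0.1 N), for 0.2 s.
2. the gauge has been drawn out of its stand (distance between gauge and gauge_stand above 0.11 m and contact force between the fingers and gauge above 2 N), for 0.1 s.
At the end, for the whole second after the job is handed in: Gauge gripped, upright within 0.1 rad, still; tip on the ledge within 8 mm of the ring's centre, pushed in 2 to 10 mm, 1 to 7 N; clips released, upright on the bench, under 145 mm from the centres of punch and dispenser, within 25 mm of the line between, touching neither (all of step 1 and horizontal distance between probe_end and spot below 0.008 m and z of probe_end in the frame of spot between -0.004 and 0.004 m and value of joint gauge_tip between 0.002 and 0.01 m and contact force between gauge and organiser between 1 and 7 N and angle between gauge's own z axis and vertical below 0.1 rad and contact force between the fingers and gauge above 2 N and linear speed of gauge below 0.02 m/s and contact force between gauge and gauge_stand below 0.1 N and contact force between gauge and clips below 0.1 N); the arm keeps its last pose, push and grip.
It fails at once if the gauge is pressed hard on the organiser (over 15 N) (contact force between gauge and organiser above 15 N).
It fails at once if the clips are dropped or slammed onto the bench (height (world z) of clips below 0.02 m and linear speed of clips above 0.5 m/s).
It fails at once if the punch or the dispenser is moved more than 15 mm (distance of any of punch, dispenser from where it was at the start of the episode above 0.015 m).
It fails at once if a pen, the mug, the stapler or the cardboard roll is moved more than 30 mm (distance of any of pen_a, pen_b, mug, stapler, tape_roll from where it was at the start of the episode above 0.03 m).
It also fails if it takes over 53 s, if anything falls off the work surface, if the arm or the gripper's body presses on something with over 40 N, if the wrist force passes 120 N, or if a joint passes its speed limit or range.

## Working session

There is one attempt and no reset: what is moved stays moved. The work goes in short steps, Python scripts to look and compute and a shell command to move; the robot and the scene stay as the last step left them, time stands still between calls to the robot, and variables do not carry over. Pictures are saved under pics/ and viewed, and the job is handed in when it is done.

```bash
ls; mkdir -p pics; python3 - <<'E'
from plant import ctrl
import cv2,json
for n in("scene","top"):
    cv2.imwrite(f"pics/{n}0.png",ctrl.camera(n)); p=ctrl.camera_params(n); print(n,p)
print(ctrl.state())
E
```

```text
pics
scene {'fx': 414.64491270371894, 'fy': 414.64491270371894, 'cx': 241.79469201601512, 'cy': 191.9271258901015, 'k1': -0.15211392350871877, 'extrinsics': array([[-8.02829672e-01,  3.22017970e-01, -5.01765827e-01,
         1.06573405e+03],
       [ 5.95992335e-01,  4.10800799e-01, -6.89953506e-01,
         7.89266460e+02],
       [-1.60516251e-02, -8.52963734e-01, -5.21723312e-01,
         7.04641127e+02],
       [ 0.00000000e+00,  0.00000000e+00,  0.00000000e+00,
         1.00000000e+00]])}
top {'fx': 347.5792945345881, 'fy': 347.5792945345881, 'cx': 260.5886673316828, 'cy': 189.99136820421228, 'k1': -0.0373155446505673, 'extrinsics': array([[ 2.13394064e-02, -9.88909631e-01,  1.46977452e-01,
         3.23892088e+02],
       [-9.99737417e-01, -2.23346649e-02, -5.12433818e-03,
         8.80567038e+00],
       [ 8.35019951e-03, -1.46829508e-01, -9.89126569e-01,
         1.20671671e+03],
       [ 0.00000000e+00,  0.00000000e+00,  0.00000000e+00,
         1.00000000e+00]])}
{'time': 0.1, 'qpos': array([-1.24700162e+00,  2.60582095e-01, -1.39222322e-01,  1.17273837e+00,
       -2.64106176e-05,  1.57079794e+00]), 'joint_velocities': array([ 0.00116455, -0.00117192,  0.00262002,  0.00067246, -0.00165664,
        0.00144729]), 'joint_efforts': array([ 1.12467460e-03, -4.06508625e+01,  2.54527509e+01,  1.00861266e-02,
        8.17116802e-05,  2.95455372e-06]), 'tool_pos': array([ 166.81438712, -497.08313522,  200.07392282]), 'orientation': array([ 9.86922976e-01,  1.61190188e-01, -1.53790047e-04, -8.59681551e-04]), 'wrist_force': array([ 0.25169647,  0.67127858, -0.10087626]), 'moment': array([ 0.03059807, -0.00984132, -0.01544012]), 'opening': 85.52739788159894}
```

```bash
python3 - <<'E'
import cv2
for n in("scene","top"):
    im=cv2.imread(f"pics/{n}0.png"); cv2.imwrite(f"pics/{n}0b.png",cv2.resize(im,(800,600),interpolation=cv2.INTER_CUBIC))
E
```

```text
(no output)
```

View pics/scene0b.png

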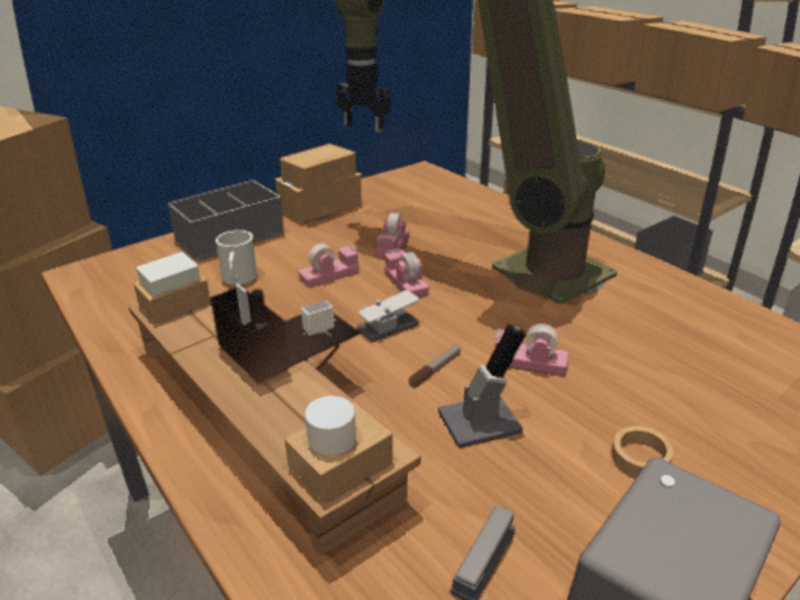

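View pics/top0b.png

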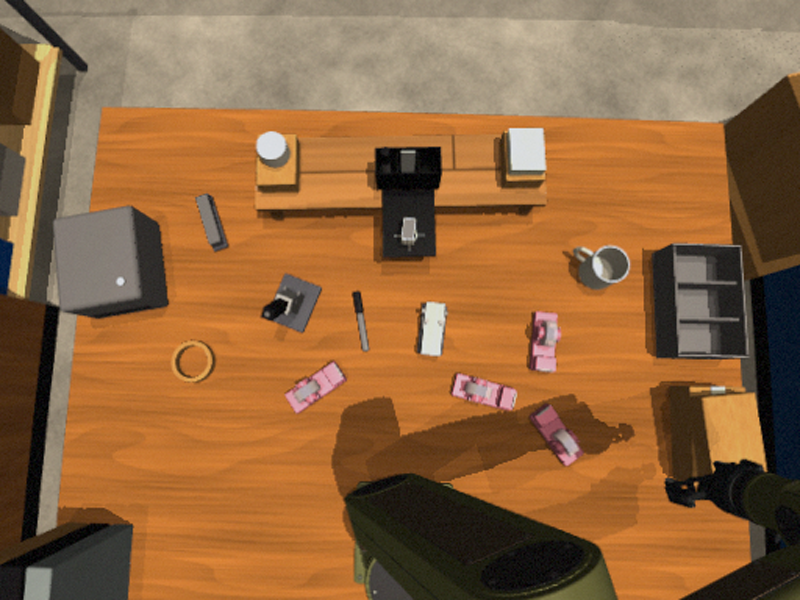

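The top view shows the punch at (432,329), dispenser candidates at (544,341), (484,390), (555,435) and (316,387), the clips at (408,232) and the gauge stand at (293,303), all in 800-px scale. Next I'll zoom in.

```bash
cat > h.py <<'E'
import numpy as np,cv2
from plant import ctrl
P={n:ctrl.camera_params(n) for n in("scene","top")}
def K(n):
    p=P[n];return np.array([[p['fx'],0,p['cx']],[0,p['fy'],p['cy']],[0,0,1]]),np.array([p['k1'],0,0,0,0.])
def ray(n,uv):
    k,d=K(n);q=cv2.undistortPoints(np.array([[uv]],float),k,d)[0,0]
    E=P[n]['extrinsics'];return E[:3,3],E[:3,:3]@np.array([q[0],q[1],1])
def at(n,uv,z):
    o,r=ray(n,uv);return o+r*(z-o[2])/r[2]
def proj(n,X):
    k,d=K(n);E=np.linalg.inv(P[n]['extrinsics'])
    return cv2.projectPoints(np.atleast_2d(np.array(X,float)),cv2.Rodrigues(E[:3,:3])[0],E[:3,3],k,d)[0][:,0]
def tri(a,b):
    (o1,r1),(o2,r2)=ray("scene",a),ray("top",b)
    s=np.linalg.lstsq(np.c_[r1,-r2],o2-o1,rcond=None)[0]
    p,q=o1+s[0]*r1,o2+s[1]*r2;return (p+q)/2,np.linalg.norm(p-q)
def crop(src,x0,y0,w,h,f,out):
    im=cv2.resize(src[y0:y0+h,x0:x0+w],None,fx=f,fy=f,interpolation=cv2.INTER_CUBIC)
    for i in range(0,w,10):
        cv2.line(im,(i*f,0),(i*f,6 if i%50 else 14),(0,255,255),1)
        if i%20==0: cv2.putText(im,str(x0+i),(i*f,24),0,.4,(0,255,255),1)
    for i in range(0,h,10):
        cv2.line(im,(0,i*f),(6,i*f),(0,255,255),1)
        if i%20==0: cv2.putText(im,str(y0+i),(8,i*f+4),0,.4,(0,255,255),1)
    cv2.imwrite(out,im)
E
python3 - <<'E'
from h import *
t=cv2.imread("pics/top0.png");s=cv2.imread("pics/scene0.png")
crop(t,230,80,130,180//2+10,6,"pics/t1.png")
crop(t,160,165,130,95,6,"pics/t2.png")
crop(t,255,180,130,95,6,"pics/t3.png")
crop(s,130,160,150,95,5,"pics/s1.png")
crop(s,270,200,100,90,6,"pics/s2.png")
for uv in[(544,341),(484,390),(555,435),(316,387),(432,329)]:
    print(at("top",np.array(uv)/1.5625,30))
E
```

```text
[ 408.44880897 -296.84989929   30.        ]
[ 300.77149724 -166.16792656   30.        ]
[ 208.97426726 -317.88172692   30.        ]
[299.44343328 193.54109495  30.        ]
[429.38530211 -52.7342481   30.        ]
```

View pics/t1.png

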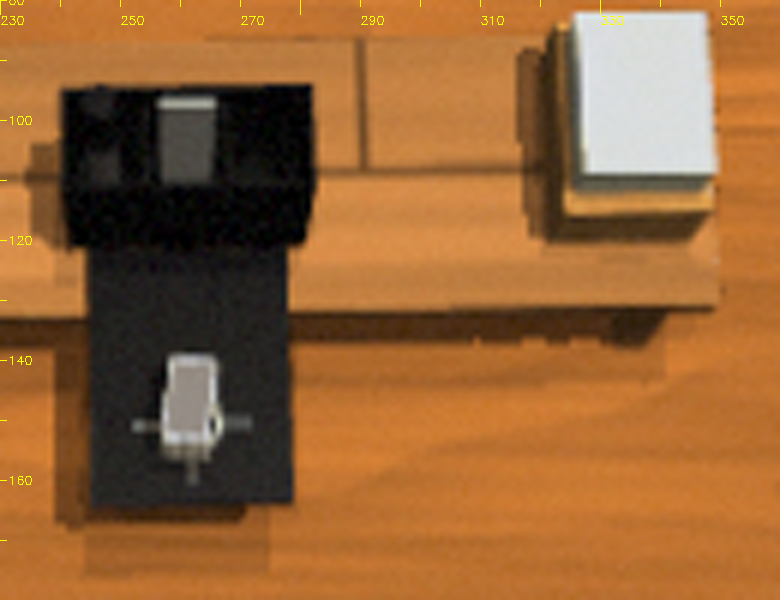

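View pics/t2.png

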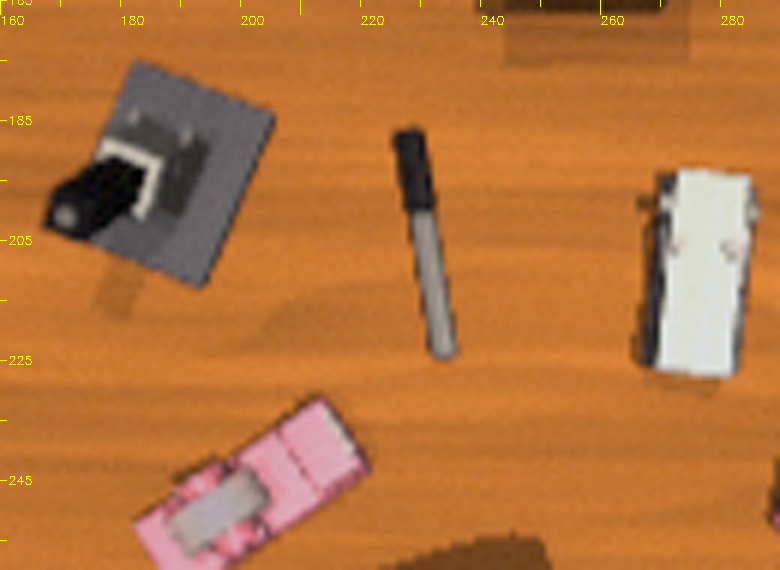

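View pics/t3.png

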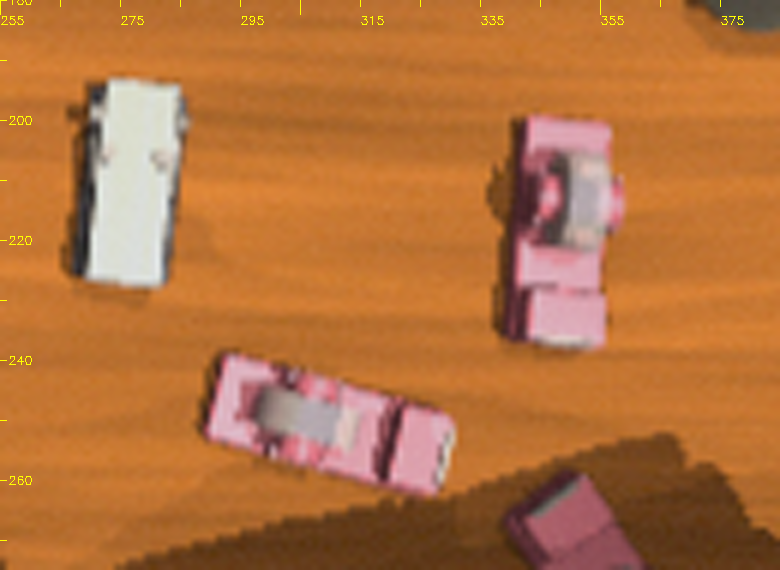

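View pics/s1.png

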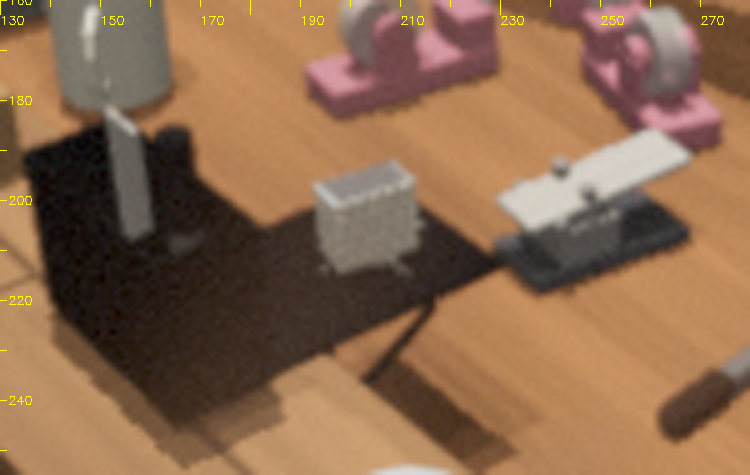

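View pics/s2.png

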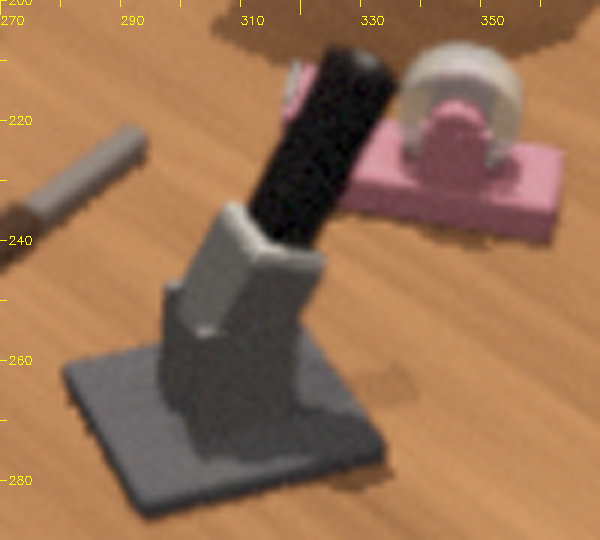

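Measured ranges put the dispenser at (408,-297), which is 505 mm away and the farthest of the four. Next I fit poses for the stand, gauge, ledge, clips and punch/dispenser.

```bash
python3 - <<'E'
from h import *
np.set_printoptions(precision=1,suppress=True)
print("ring",[at("top",p,106) for p in[(252,151),(270.8,150.5),(261.7,160.5)]])
print("ledge corners",[at("top",p,106) for p in[(245.3,163.8),(278.5,163.8),(278,131.5),(244.5,132)]])
print("clip top corners",[at("top",p,148) for p in[(258,139.5),(265.8,139.5),(265,152.5),(256.8,152.5)]])
print("clip top scene",[at("scene",p,148) for p in[(193,197),(207.5,192.5),(213,196),(197,201.5)]])
print("stand",[at("top",p,12) for p in[(182,175.5),(205.3,184.2),(193.7,212.5)]])
print("stand sc",[at("scene",p,12) for p in[(281,262),(295,284),(334,275)]])
print("gauge top tri",tri((330,211),(170.5,200.5)))
print("punch top",[at("top",p,57) for p in[(273,193.5),(285,194.5),(282.5,227.5),(269.5,227)]])
print("punch sc base",[at("scene",p,0) for p in[(238,218),(268,207)]])
print("disp top", [at("top",p,20) for p in[(341.5,199.5),(356.5,201),(355,238),(339.5,237)]])
print("disp sc", [at("scene",p,0) for p in[(197,183),(229,174)]])
E
```

```text
ring [array([615.2,  33.8, 106. ]), array([618.3, -27.4, 106. ]), array([584.2,   1.6, 106. ])]
ledge corners [array([572. ,  54.4, 106. ]), array([574.5, -53.1, 106. ]), array([683.2, -50. , 106. ]), array([678.8,  60.1, 106. ])]
clip top corners [array([641.8,  14.9, 148. ]), array([642.4,  -9.7, 148. ]), array([600.2,  -8. , 148. ]), array([599.6,  17.7, 148. ])]
clip top scene [array([642.6,  -3.5, 148. ]), array([601.6,   0.9, 148. ]), array([599.8,  23.9, 148. ]), array([645.5,  20.9, 148. ])]
stand [array([546.4, 278.5,  12. ]), array([517.5, 195.5,  12. ]), array([417.9, 231.1,  12. ])]
stand sc [array([523.2, 205.2,  12. ]), array([548.9, 285.1,  12. ]), array([453.7, 321.3,  12. ])]
gauge top tri (array([440.1, 273.6, 168.5]), np.float64(0.1070209159305344))
punch top [array([483.8, -38.9,  57. ]), array([481.4, -79. ,  57. ]), array([371.4, -72. ,  57. ]), array([372.2, -29.1,  57. ])]
punch sc base [array([484.9, -30.9,   0. ]), array([377.6, -21.7,   0. ])]
disp top [array([ 473.4, -277.3,   20. ]), array([ 469.3, -329.3,   20. ]), array([ 342.4, -322. ,   20. ]), array([ 344.8, -268.9,   20. ])]
disp sc [array([ 473.2, -283.1,    0. ]), array([ 351.5, -267.1,    0. ])]
```

```bash
cat > ov.py <<'E'
from h import *
def box(c,yaw,sx,sy,z0,z1,lean=0,ox=0):
    R=np.array([[np.cos(yaw),-np.sin(yaw),0],[np.sin(yaw),np.cos(yaw),0],[0,0,1]])
    L=np.array([[np.cos(lean),0,-np.sin(lean)],[0,1,0],[np.sin(lean),0,np.cos(lean)]])
    p=np.array([[a*sx/2,b*sy/2,z] for z in(z0,z1) for a,b in((1,1),(1,-1),(-1,-1),(-1,1))])
    return np.array(c)+(R@L@p.T).T
def draw(im,n,p,col,S):
    q=((proj(n,p)+.5)*S).astype(int)
    for i,j in[(0,1),(1,2),(2,3),(3,0),(4,5),(5,6),(6,7),(7,4),(0,4),(1,5),(2,6),(3,7)]:
        cv2.line(im,tuple(map(int,q[i])),tuple(map(int,q[j])),col,1,cv2.LINE_AA)
def overlay(src,n,items,x0,y0,w,h,f,out):
    im=cv2.resize(src,None,fx=f,fy=f,interpolation=cv2.INTER_CUBIC)
    for p,c in items: draw(im,n,p,c,f)
    cv2.imwrite(out,im[y0*f:(y0+h)*f,x0*f:(x0+w)*f])
E
cat > m.py <<'E'
from ov import *
r=np.deg2rad
items=[(box((482,255,0),r(-19.6),110,90,0,12),(255,0,0)),(box((490,256,43),r(-19.6),24,24,56,136,.4),(0,255,0)),
(box((490,256,43),r(-19.6),34,34,50,56,.4),(0,255,0)),
(box((621,4,106),r(-3),46,26,0,42),(0,0,255)),
(box((628,3,100),r(1.5),110,110,0,6),(255,255,0)),(box((427,-54.5,0),r(-4),119,56,0,57),(0,255,0)),(box((408,-298,0),r(-4),130,50,0,20),(0,255,0))]
t=cv2.imread("pics/top0.png");s=cv2.imread("pics/scene0.png")
overlay(t,"top",items,160,120,215,145,3,"pics/o1.png")
overlay(s,"scene",items,130,130,240,160,3,"pics/o2.png")
E
python3 m.py
```

```text
(no output)
```

View pics/o1.png

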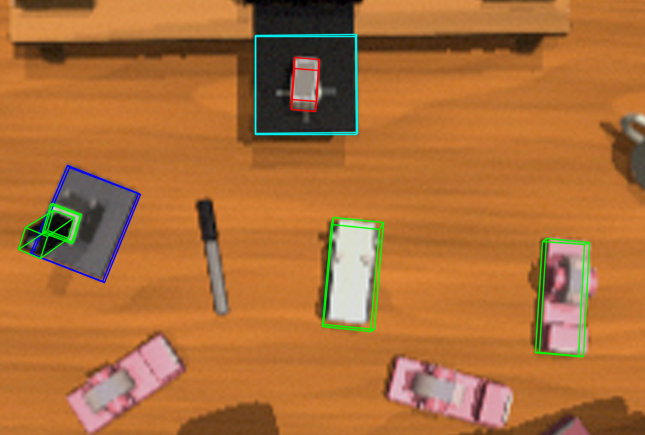

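View pics/o2.png

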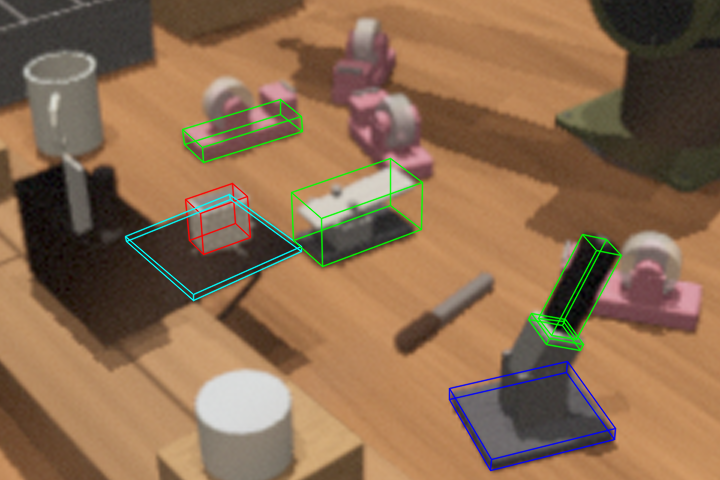

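The overlay matches both views to within about 2 px. The clips are at (621,4) and the ring at (617,3). The drop point, midway between punch and dispenser, is (418,-175). The stand is at (482,255) with yaw -19.6°. Moving over the clips now.

```bash
python3 -m pendant '[{"gripper":85,"x":0.757,"y":0.837,"z":0.06,"turn":-0.0597},{"gripper":85,"x":0.757,"y":0.837,"z":0.06,"turn":-0.0597},{"gripper":85,"x":0.757,"y":0.837,"z":0.06,"turn":-0.0597},{"gripper":85,"x":0.757,"y":0.837,"z":0.06,"turn":-0.0597},{"gripper":85,"x":0.757,"y":0.837,"z":0.06,"turn":-0.0597},{"gripper":85,"x":0.757,"y":0.837,"z":0.06,"turn":-0.0597},{"gripper":85,"x":0.757,"y":0.837,"z":0.06,"turn":-0.0597},{"gripper":85,"x":0.757,"y":0.837,"z":0.06,"turn":-0.0597},{"gripper":85,"x":0.757,"y":0.837,"z":0.06,"turn":-0.0597}]'
python3 -m pendant '[{"gripper":85,"x":0.757,"y":0.837,"z":0,"turn":0},{"gripper":85,"x":0.757,"y":0.837,"z":0,"turn":0},{"gripper":85,"x":0.757,"y":0.837,"z":0,"turn":0},{"gripper":85,"x":0.757,"y":0.837,"z":0,"turn":0},{"gripper":85,"x":0.757,"y":0.837,"z":0,"turn":0},{"gripper":85,"x":0.757,"y":0.837,"z":0,"turn":0},{"gripper":85,"x":0.757,"y":0.837,"z":0,"turn":0},{"gripper":85,"x":0.757,"y":0.837,"z":0,"turn":0},{"gripper":85,"x":0.757,"y":0.837,"z":0,"turn":0},{"gripper":85,"x":0.757,"y":0.837,"z":0,"turn":0},{"gripper":85,"x":0.757,"y":0.837,"z":0,"turn":0}]'
python3 - <<'E'
from h import *
s=ctrl.state();print(s['time'],s['tool_pos'],s['orientation'],s['wrist_force'],s['opening'],s['qpos'])
c=ctrl.camera("scene");cv2.imwrite("pics/s3raw.png",c)
print(proj("scene",[s['tool_pos'],[621,4,148]]))
crop(c,110,100,150,120,5,"pics/s3.png")
E
```

```text
time: 0.85
tool_pos: [396.6, -243.1, 218.8]
orientation: [1.0, -0.024, 0.001, -0.001]
wrist_force: [0.3, -0.6, -1.0]
opening: 85.1
time: 1.77
tool_pos: [620.0, -10.7, 218.0]
orientation: [1.0, -0.012, -0.001, -0.006]
wrist_force: [0.1, -0.6, 0.0]
opening: 85.1
1.7667 [619.9924638  -10.71344208 217.95886547] [ 0.99990487 -0.01221327 -0.00119109 -0.00629905] [ 0.077672   -0.61034651  0.0036396 ] 85.11936683661187 [-0.02439034  0.42393515  0.15152085  1.30091758  0.01256823  3.14161402]
[[197.14260897 169.00263343]
 [201.76439045 195.45584389]]
```

View pics/s3.png

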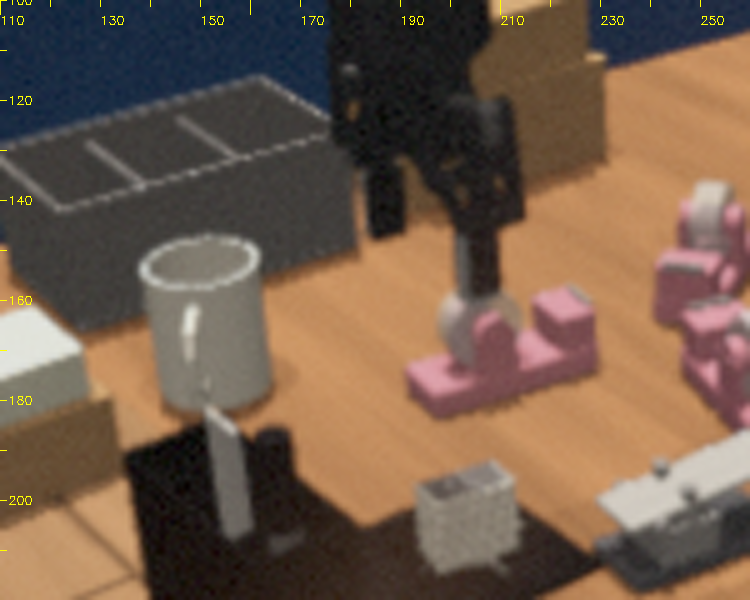

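The picture shows the gripper above the clips at about (200,150). Joint 6 is at its limit, so I'll turn the jaws the other half-turn.

```bash
python3 -m pendant '[{"gripper":85,"x":0,"y":0,"z":0,"turn":0.23},{"gripper":85,"x":0,"y":0,"z":0,"turn":0.23},{"gripper":85,"x":0,"y":0,"z":0,"turn":0.23},{"gripper":85,"x":0,"y":0,"z":0,"turn":0.23},{"gripper":85,"x":0,"y":0,"z":0,"turn":0.23},{"gripper":85,"x":0,"y":0,"z":0,"turn":0.23},{"gripper":85,"x":0,"y":0,"z":0,"turn":0.23},{"gripper":85,"x":0,"y":0,"z":0,"turn":0.23},{"gripper":85,"x":0,"y":0,"z":0,"turn":0.23},{"gripper":85,"x":0,"y":0,"z":0,"turn":0.23},{"gripper":85,"x":0,"y":0,"z":0,"turn":0.23},{"gripper":85,"x":0,"y":0,"z":0,"turn":0.23}]'
```

```text
time: 2.82
tool_pos: [619.4, -12.1, 219.4]
orientation: [0.757, 0.653, -0.005, -0.005]
wrist_force: [0.4, 0.8, -0.3]
opening: 85.5
```

```bash
python3 - <<'E'
from h import *
from scipy.spatial.transform import Rotation as R
s=ctrl.state();y=R.from_quat(s['orientation']).as_matrix();print(s['time'],s['tool_pos'],np.rad2deg(np.arctan2(y[1,1],y[0,1])),s['qpos'])
E
```

```text
2.8167 [619.39488768 -12.07074223 219.40649243] -8.432546159375907 [-2.01675056e-02  4.31987384e-01  1.68153037e-01  1.32028397e+00
  1.20409135e-03  1.69779320e+00]
```

```bash
python3 -m pendant '[{"gripper":85,"x":0.006,"y":0.057,"z":0,"turn":0.23},{"gripper":85,"x":0.006,"y":0.057,"z":0,"turn":0.23},{"gripper":85,"x":0.006,"y":0.057,"z":0,"turn":0.23},{"gripper":85,"x":0.006,"y":0.057,"z":0,"turn":0.23},{"gripper":85,"x":0.006,"y":0.057,"z":0,"turn":0.23},{"gripper":85,"x":0.006,"y":0.057,"z":0,"turn":0.23},{"gripper":85,"x":0.006,"y":0.057,"z":0,"turn":0.23},{"gripper":85,"x":0.006,"y":0.057,"z":0,"turn":0.23},{"gripper":85,"x":0.006,"y":0.057,"z":0,"turn":0.23},{"gripper":85,"x":0.006,"y":0.057,"z":0,"turn":0.23},{"gripper":85,"x":0.006,"y":0.057,"z":0,"turn":0.23},{"gripper":85,"x":0.006,"y":0.057,"z":0,"turn":0.23}]'
python3 -m pendant '[{"gripper":85,"x":0,"y":0,"z":-0.1,"turn":0.035},{"gripper":85,"x":0,"y":0,"z":-0.1,"turn":0.035},{"gripper":85,"x":0,"y":0,"z":-0.1,"turn":0.035},{"gripper":85,"x":0,"y":0,"z":-0.1,"turn":0.035}]'
python3 - <<'E'
from h import *
s=ctrl.state();print(s['time'],s['tool_pos'],s['qpos'])
c=ctrl.camera("scene");crop(c,110,80,150,120,5,"pics/s4.png")
c=ctrl.camera("top");crop(c,220,80,100,100,6,"pics/t4.png")
E
```

```text
time: 3.82
tool_pos: [621.2, 5.0, 219.4]
orientation: [0.136, 0.991, -0.007, -0.001]
wrist_force: [0.2, 0.9, 0.3]
opening: 85.0
time: 4.15
tool_pos: [621.7, 5.4, 189.4]
orientation: [0.03, 1.0, -0.007, -0.0]
wrist_force: [0.3, 0.1, 1.6]
opening: 85.0
4.15 [621.68398693   5.38380102 189.3920745 ] [ 0.01616564  0.43336943  0.09272121  1.23106723 -0.01329872  0.07625478]
```

View pics/s4.png

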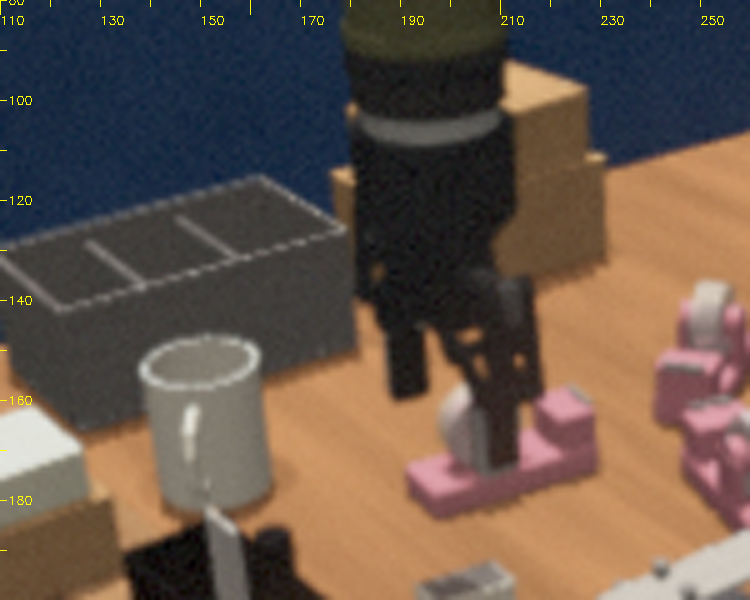

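View pics/t4.png

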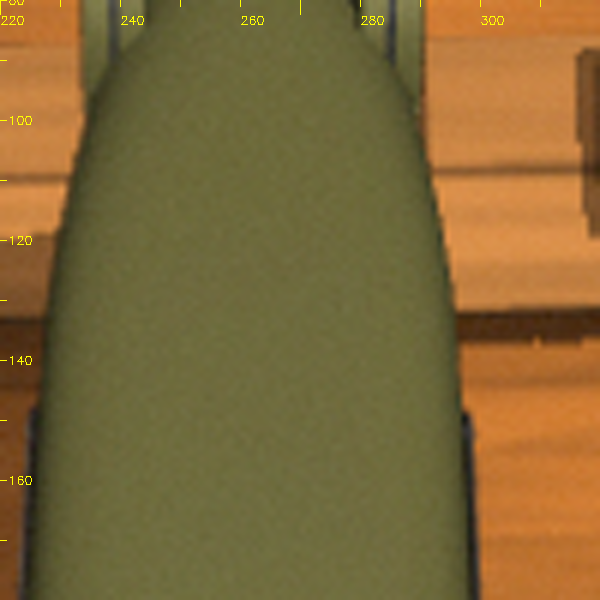

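The fingers straddle the clips, with tips at (188,159) and (208,173). Descending and gripping.

```bash
python3 -m pendant '[{"gripper":85,"x":0,"y":0,"z":-0.13,"turn":0},{"gripper":85,"x":0,"y":0,"z":-0.2,"turn":0},{"gripper":85,"x":0,"y":0,"z":-0.26,"turn":0},{"gripper":85,"x":0,"y":0,"z":-0.26,"turn":0},{"gripper":40,"x":0,"y":0,"z":-0.26,"turn":0},{"gripper":20,"x":0,"y":0,"z":-0.26,"turn":0},{"gripper":20,"x":0,"y":0,"z":-0.26,"turn":0},{"gripper":15,"x":0,"y":0,"z":-0.26,"turn":0},{"gripper":15,"x":0,"y":0,"z":-0.26,"turn":0},{"gripper":15,"x":0,"y":0,"z":-0.26,"turn":0}]'
python3 - <<'E'
from h import *
c=ctrl.camera("scene");crop(c,110,100,150,120,5,"pics/s5.png")
E
```

```text
time: 5.08
tool_pos: [623.8, 6.6, 112.6]
orientation: [0.028, 1.0, -0.007, 0.001]
wrist_force: [-0.2, 0.1, 5.4]
opening: 23.5
```

View pics/s5.png

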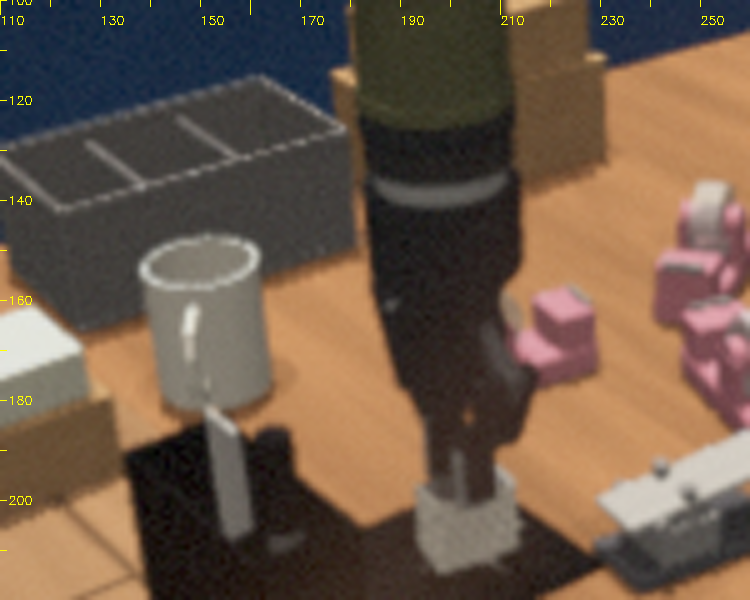

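```bash
python3 - <<'E'
from h import *
np.set_printoptions(precision=1,suppress=True)
print(proj("scene",[[621.7,5.4+47,202],[621.7,5.4-47,202],[623,20,115],[623,-8,115],[623,20,148],[623,20,106]]))
print(ctrl.state()['wrist_force'],ctrl.state()['opening'])
E
python3 - <<'E'
import cv2
E
```

```text
[[210.7 184.9]
 [190.8 170.2]
 [205.3 209.2]
 [199.5 204.5]
 [204.4 198.4]
 [205.5 212.2]]
[-1.  -0.6  6.2] 23.90961657522918
```

```bash
python3 - <<'E'
from h import *
c=ctrl.camera("scene");cv2.imwrite("pics/s6raw.png",c)
g=np.clip((c/255.)**.5*255,0,255).astype('uint8')
crop(g,165,155,65,60,12,"pics/s6.png")
print(ctrl.state()['wrist_force'],ctrl.state()['opening'],ctrl.state()['tool_pos'])
E
```

```text
[ 0.58761025 -0.85738518  5.84928354] 23.587960431501372 [623.84702338   6.55917107 112.53557875]
```

View pics/s6.png

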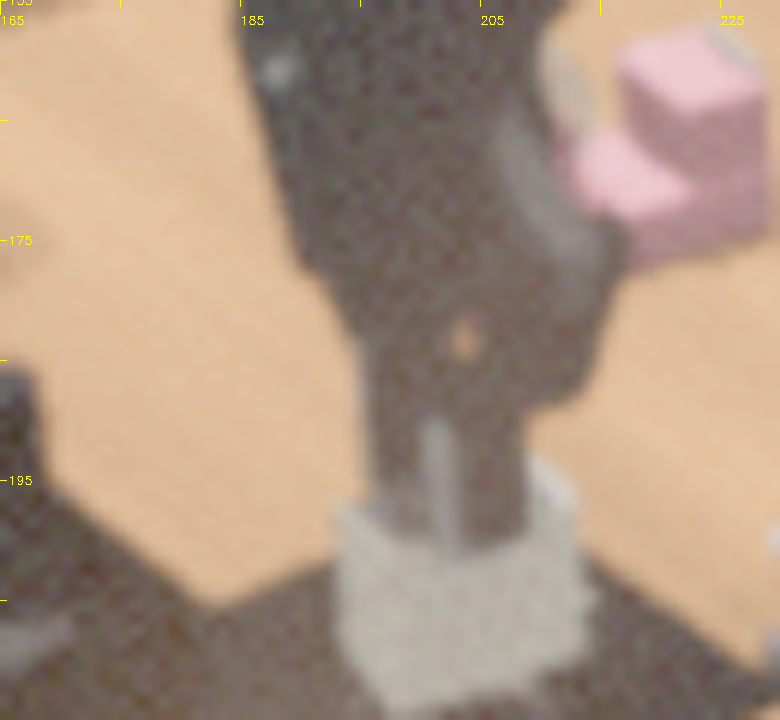

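```bash
python3 - <<'E'
from h import *
np.set_printoptions(precision=1,suppress=True)
j=np.array([.318,-.948,0])*47
p=np.array([167,-498,214.])
print(proj("scene",[p+j,p-j]),proj("top",[p+j,p-j]))
im=cv2.imread("pics/scene0.png");g=np.clip((im/255.)**.5*255,0,255).astype('uint8')
crop(g,200,20,70,80,8,"pics/s7.png")
im=cv2.imread("pics/top0.png");g=np.clip((im/255.)**.5*255,0,255).astype('uint8')
crop(g,410,270,90,70,8,"pics/t7.png")
E
```

```text
[[222.4  87.1]
 [242.   91. ]] [[452.3 296. ]
 [421.7 306.7]]
```

View pics/s7.png

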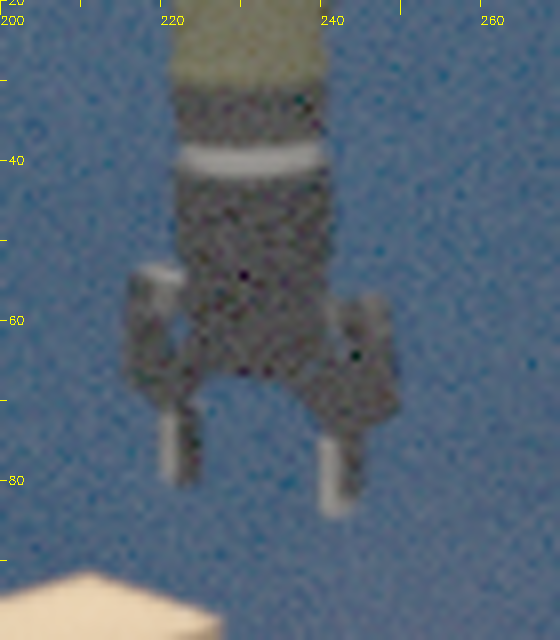

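View pics/t7.png

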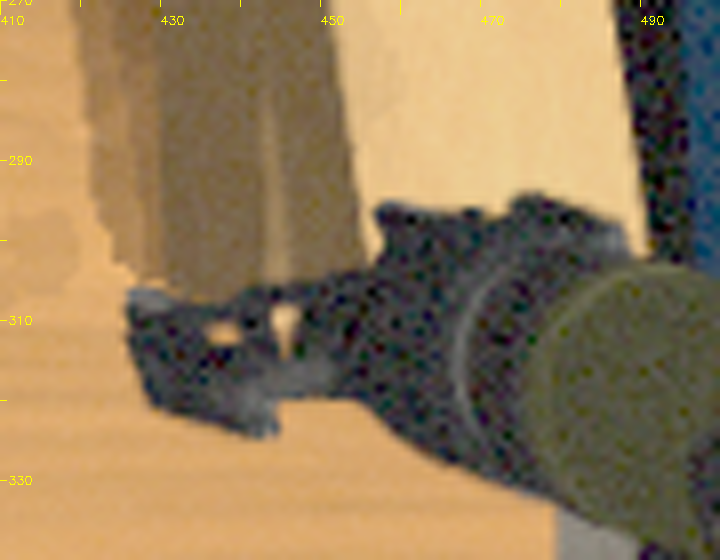

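The fingertips appear about 28 mm higher in both cameras than the stated TCP implies, so the grip may be only at the top edge. I'll open and look before lifting.

```bash
python3 -m pendant '[{"gripper":60,"x":0,"y":0,"z":0,"turn":0},{"gripper":60,"x":0,"y":0,"z":0,"turn":0},{"gripper":60,"x":0,"y":0,"z":0,"turn":0}]'
python3 - <<'E'
from h import *
c=ctrl.camera("scene");cv2.imwrite("pics/s8raw.png",c)
g=np.clip((c/255.)**.5*255,0,255).astype('uint8')
crop(g,165,155,65,60,12,"pics/s8.png")
print(ctrl.state()['wrist_force'],ctrl.state()['opening'],ctrl.state()['tool_pos'],ctrl.state()['orientation'])
E
```

```text
time: 5.43
tool_pos: [622.4, 6.6, 110.6]
orientation: [0.028, 1.0, -0.007, -0.0]
wrist_force: [-0.7, -0.2, 1.3]
opening: 58.7
[ 0.95413219  1.29319953 -0.09594528] 59.82706117823347 [622.36925322   6.61496119 110.4814594 ] [ 2.78396927e-02  9.99590689e-01 -6.57337862e-03 -4.44387380e-04]
```

View pics/s8.png

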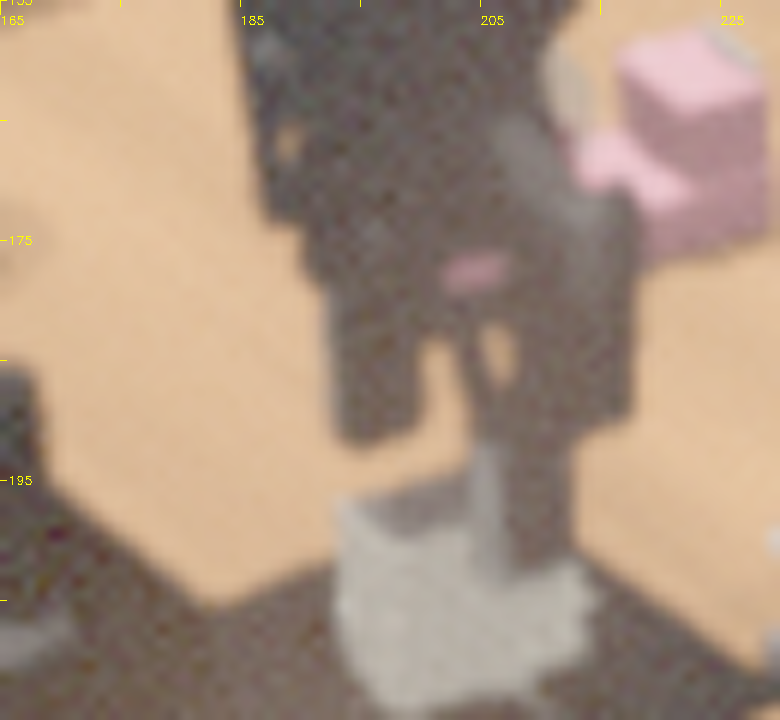

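```bash
python3 - <<'E'
from h import *
np.set_printoptions(precision=1,suppress=True)
for z in(115,125,135,145,155): print(z,proj("scene",[[622.4,6.6-34,z],[622.4,6.6+34,z]]).ravel())
E
```

```text
115 [195.9 201.3 209.8 212.8]
125 [195.6 198.1 209.6 209.5]
135 [195.3 194.8 209.4 206.1]
145 [195.  191.6 209.1 202.8]
155 [194.7 188.3 208.9 199.4]
```

Both tips agree with z≈144 at TCP 110, about 25 mm higher than described. I'll descend stepwise while watching the force.

```bash
python3 -m pendant '[{"gripper":60,"x":0,"y":-0.007,"z":-0.02,"turn":0},{"gripper":60,"x":0,"y":-0.007,"z":-0.04,"turn":0},{"gripper":60,"x":0,"y":-0.007,"z":-0.04,"turn":0}]'
python3 -m pendant '[{"gripper":60,"x":0,"y":0,"z":-0.02,"turn":0},{"gripper":60,"x":0,"y":0,"z":-0.033,"turn":0},{"gripper":60,"x":0,"y":0,"z":-0.033,"turn":0}]'
python3 - <<'E'
from h import *
c=ctrl.camera("scene");cv2.imwrite("pics/s9raw.png",c)
g=np.clip((c/255.)**.5*255,0,255).astype('uint8')
crop(g,165,155,65,60,12,"pics/s9.png")
print(ctrl.state()['wrist_force'],ctrl.state()['opening'],ctrl.state()['tool_pos'])
E
```

```text
time: 5.73
tool_pos: [621.3, 4.3, 96.8]
orientation: [0.028, 1.0, -0.007, -0.002]
wrist_force: [-0.6, -0.8, -1.2]
opening: 60.1
time: 5.98
tool_pos: [621.8, 4.5, 87.6]
orientation: [0.028, 1.0, -0.007, -0.001]
wrist_force: [0.1, 0.5, 0.1]
opening: 59.9
[-0.22824892 -0.4054241  -0.12478384] 60.162091836015755 [622.01462269   4.50958111  88.06231038]
```

View pics/s9.png

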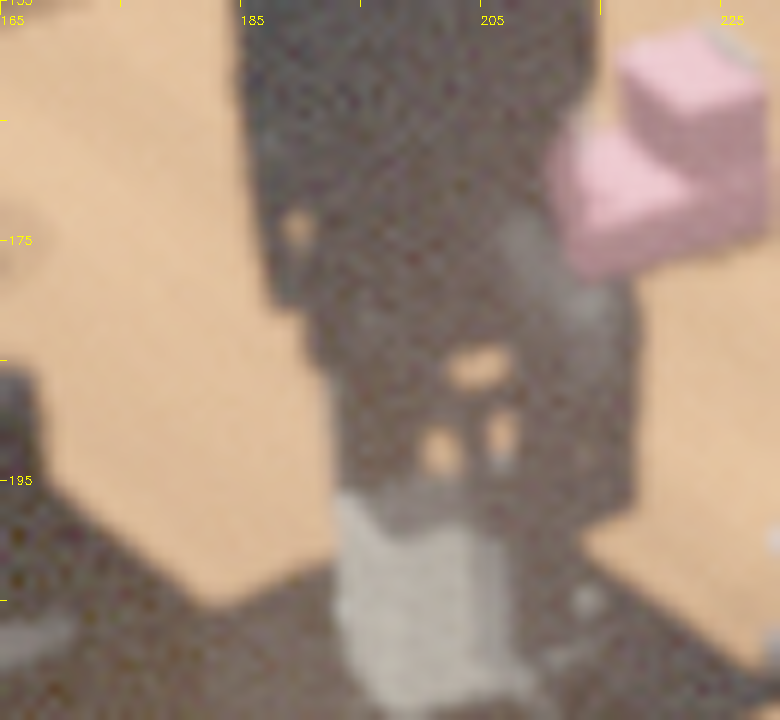

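Contact-free at TCP 88, which confirms the offset. The fingers now straddle the clips properly, so I'll grip and lift.

```bash
python3 -m pendant '[{"gripper":30,"x":0,"y":0,"z":0,"turn":0},{"gripper":15,"x":0,"y":0,"z":0,"turn":0},{"gripper":15,"x":0,"y":0,"z":0,"turn":0},{"gripper":15,"x":0,"y":0,"z":0,"turn":0},{"gripper":15,"x":0,"y":0,"z":0,"turn":0},{"gripper":15,"x":0,"y":0,"z":0.03,"turn":0},{"gripper":15,"x":0,"y":0,"z":0.1,"turn":0},{"gripper":15,"x":0,"y":0,"z":0.2,"turn":0},{"gripper":15,"x":0,"y":0,"z":0.25,"turn":0},{"gripper":15,"x":0,"y":0,"z":0.25,"turn":0}]'
python3 - <<'E'
from h import *
c=ctrl.camera("scene");cv2.imwrite("pics/s10raw.png",c)
g=np.clip((c/255.)**.5*255,0,255).astype('uint8')
crop(g,165,120,75,95,8,"pics/s10.png")
print(ctrl.state()['wrist_force'],ctrl.state()['opening'],ctrl.state()['tool_pos'])
E
```

```text
time: 6.87
tool_pos: [625.4, 4.5, 168.7]
orientation: [0.028, 1.0, -0.006, 0.004]
wrist_force: [0.2, -1.2, 0.5]
opening: 25.2
[ 1.39596095  0.55152046 -1.04210645] 25.1875926210883 [624.31030392   4.50089359 166.42280013]
```

View pics/s10.png

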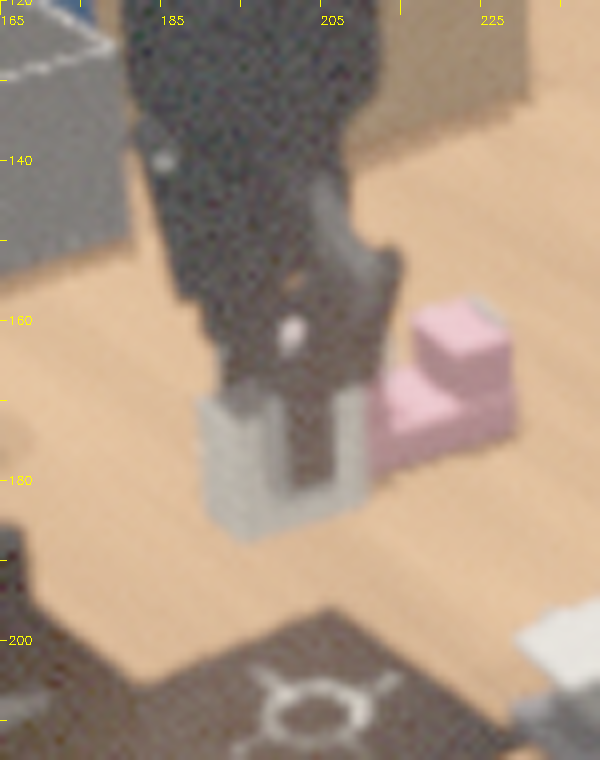

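The clips are lifted and the ring is visible at about (204,208). Carrying them to the midpoint.

```bash
python3 -m pendant '[{"gripper":15,"x":-0.068,"y":-0.06,"z":0,"turn":0},{"gripper":15,"x":-0.17,"y":-0.15,"z":0,"turn":0},{"gripper":15,"x":-0.27,"y":-0.24,"z":0,"turn":0},{"gripper":15,"x":-0.37,"y":-0.33,"z":0,"turn":0},{"gripper":15,"x":-0.47,"y":-0.42,"z":0,"turn":0},{"gripper":15,"x":-0.57,"y":-0.51,"z":0,"turn":0},{"gripper":15,"x":-0.64,"y":-0.57,"z":-0.1,"turn":0},{"gripper":15,"x":-0.677,"y":-0.598,"z":-0.2,"turn":0},{"gripper":15,"x":-0.677,"y":-0.598,"z":-0.3,"turn":0},{"gripper":15,"x":-0.677,"y":-0.598,"z":-0.4,"turn":0},{"gripper":15,"x":-0.677,"y":-0.598,"z":-0.4,"turn":0}]'
python3 - <<'E'
from h import *
c=ctrl.camera("scene");t=ctrl.camera("top");cv2.imwrite("pics/s11raw.png",c);cv2.imwrite("pics/t11raw.png",t)
crop(c,165,100,110,120,6,"pics/s11.png");crop(t,240,130,130,100,6,"pics/t11.png")
print(ctrl.state()['wrist_force'],ctrl.state()['opening'],ctrl.state()['tool_pos'],ctrl.state()['qpos'])
E
```

```text
time: 7.83
tool_pos: [413.2, -172.8, 38.5]
orientation: [0.028, 1.0, -0.004, -0.006]
wrist_force: [-1.9, 0.5, -0.3]
opening: 25.1
[-0.19086624 -0.11757953 -0.34133927] 25.20421183470444 [ 417.5042386  -174.09623731   42.83779519] [-0.38549166  0.27197496 -0.5781911   0.7209269  -0.01234628 -0.32969082]
```

View pics/s11.png

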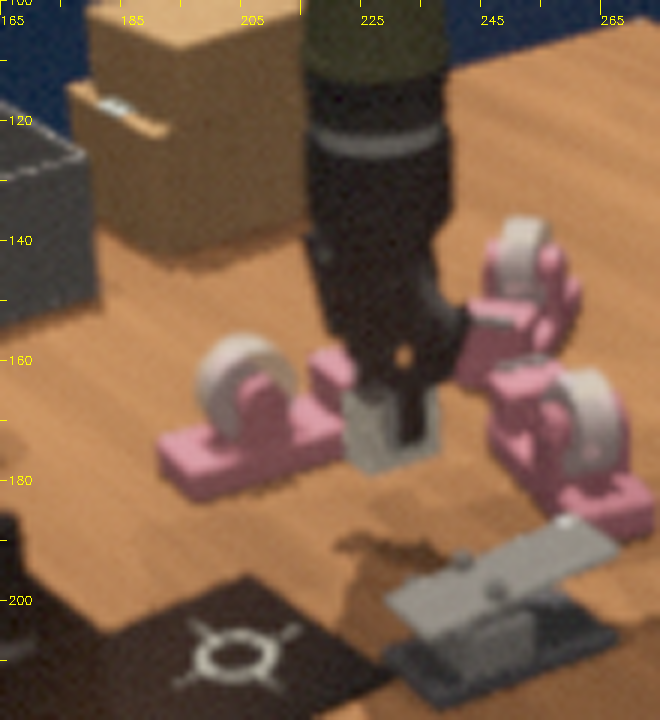

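View pics/t11.png

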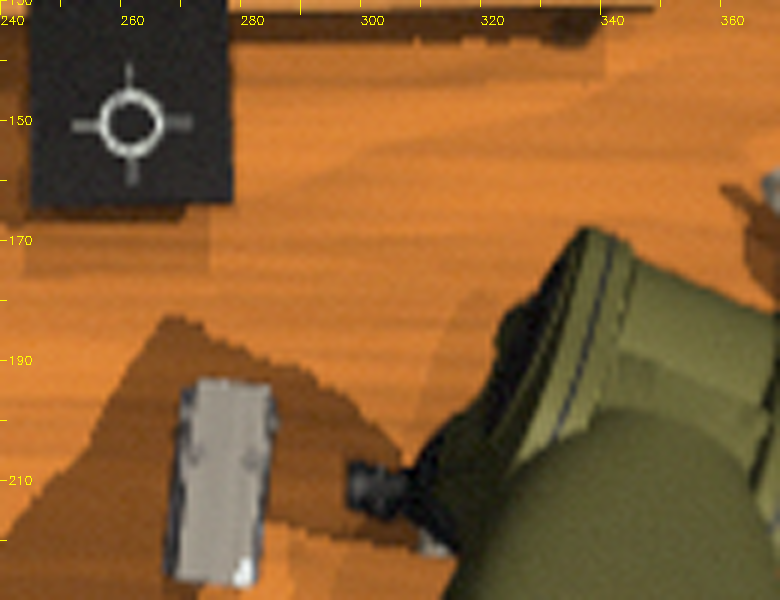

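Clips are held level at the drop point; their bottom corner is at (227,179) in scene. Lowering in gentle steps.

```bash
python3 -m pendant '[{"gripper":15,"x":0.002,"y":-0.003,"z":-0.05,"turn":0},{"gripper":15,"x":0.002,"y":-0.003,"z":-0.1,"turn":0},{"gripper":15,"x":0.002,"y":-0.003,"z":-0.14,"turn":0},{"gripper":15,"x":0.002,"y":-0.003,"z":-0.165,"turn":0},{"gripper":15,"x":0.002,"y":-0.003,"z":-0.165,"turn":0},{"gripper":15,"x":0.002,"y":-0.003,"z":-0.165,"turn":0}]'
python3 - <<'E'
from h import *
c=ctrl.camera("scene");g=np.clip((c/255.)**.5*255,0,255).astype('uint8')
crop(g,190,140,70,70,10,"pics/s12.png")
print(ctrl.state()['wrist_force'],ctrl.state()['opening'],ctrl.state()['tool_pos'])
print(at("top",(261.3,150.2),106),at("scene",(203.9,208.1),106))
for z in(0,5,10,15):
  print(z,proj("scene",[[418-23,-175+13,z],[418+23,-175+13,z]]).ravel())
E
```

```text
time: 8.43
tool_pos: [421.0, -175.9, -4.7]
orientation: [0.028, 1.0, -0.007, 0.0]
wrist_force: [0.3, 0.1, -0.5]
opening: 25.2
[ 0.46134026  0.48541159 -1.31723186] 25.008056740083664 [ 421.29547785 -176.07967742   -4.51545369]
[618.56053511   3.58316069 106.        ] [616.18559214   1.50440545 106.        ]
0 [236.56747992 190.17896693 225.0318928  194.74047548]
5 [236.53296221 188.87336741 224.97415293 193.42150439]
10 [236.49832812 187.56277061 224.91623896 192.09735859]
15 [236.46357738 186.24715981 224.85815071 190.76801999]
```

View pics/s12.png

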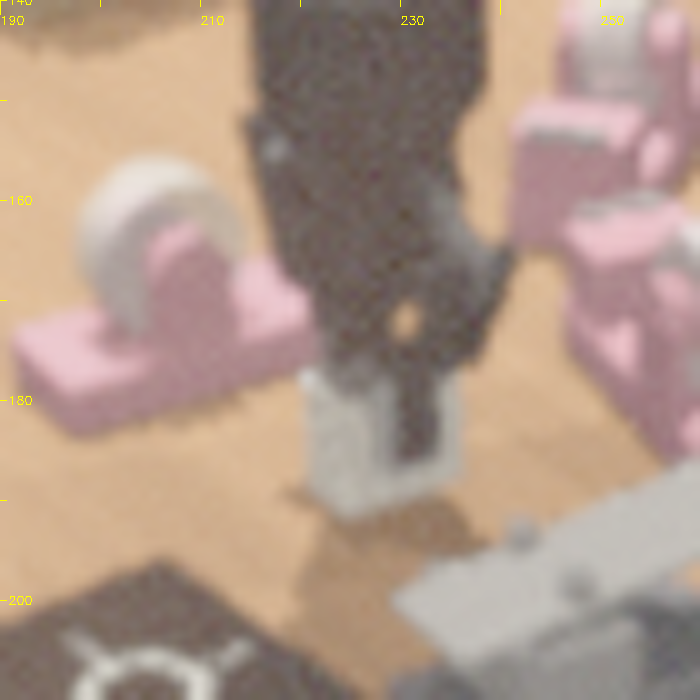

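```bash
python3 -m pendant '[{"gripper":15,"x":0,"y":0,"z":-0.01,"turn":0},{"gripper":15,"x":0,"y":0,"z":-0.02,"turn":0},{"gripper":15,"x":0,"y":0,"z":-0.03,"turn":0},{"gripper":15,"x":0,"y":0,"z":-0.03,"turn":0}]'
python3 -m pendant '[{"gripper":15,"x":0,"y":0,"z":-0.004,"turn":0},{"gripper":15,"x":0,"y":0,"z":-0.008,"turn":0},{"gripper":15,"x":0,"y":0,"z":-0.008,"turn":0}]'
```

```text
time: 8.82
tool_pos: [419.8, -175.7, -14.9]
orientation: [0.028, 1.0, -0.006, -0.0]
wrist_force: [-0.1, 1.2, -1.1]
opening: 24.9
time: 9.07
tool_pos: [420.2, -175.8, -16.6]
orientation: [0.028, 1.0, -0.007, -0.0]
wrist_force: [-0.9, -0.2, 4.4]
opening: 25.0
```

```bash
python3 -m pendant '[{"gripper":15,"x":0,"y":0,"z":-0.004,"turn":0},{"gripper":15,"x":0,"y":0,"z":-0.006,"turn":0},{"gripper":15,"x":0,"y":0,"z":-0.006,"turn":0}]'
```

```text
time: 9.32
tool_pos: [420.3, -175.9, -16.7]
orientation: [0.028, 1.0, -0.007, 0.0]
wrist_force: [-5.7, 2.2, 23.5]
opening: 25.0
```

Contact at 23 N. I'll ease off, release, then rise.

```bash
python3 -m pendant '[{"gripper":15,"x":0,"y":0,"z":0.004,"turn":0},{"gripper":15,"x":0,"y":0,"z":0.004,"turn":0},{"gripper":30,"x":0,"y":0,"z":0.005,"turn":0},{"gripper":45,"x":0,"y":0,"z":0.005,"turn":0},{"gripper":60,"x":0,"y":0,"z":0.005,"turn":0},{"gripper":60,"x":0,"y":0,"z":0.005,"turn":0},{"gripper":60,"x":0,"y":0,"z":0.05,"turn":0},{"gripper":60,"x":0,"y":0,"z":0.15,"turn":0},{"gripper":60,"x":0,"y":0,"z":0.28,"turn":0},{"gripper":85,"x":0,"y":0,"z":0.41,"turn":0},{"gripper":85,"x":0,"y":0,"z":0.53,"turn":0},{"gripper":85,"x":0,"y":0,"z":0.65,"turn":0}]'
python3 - <<'E'
from h import *
c=ctrl.camera("scene");g=np.clip((c/255.)**.5*255,0,255).astype('uint8')
crop(g,180,140,90,90,7,"pics/s13.png")
print(ctrl.state()['wrist_force'],ctrl.state()['opening'],ctrl.state()['tool_pos'])
E
```

```text
time: 10.32
tool_pos: [419.8, -175.7, 177.9]
orientation: [0.028, 1.0, -0.007, -0.0]
wrist_force: [0.4, -1.1, 1.2]
opening: 84.9
[ 1.97934377 -1.26922895  3.76563588] 84.74625525432374 [ 424.06025926 -177.41327308  184.68529824]
```

View pics/s13.png

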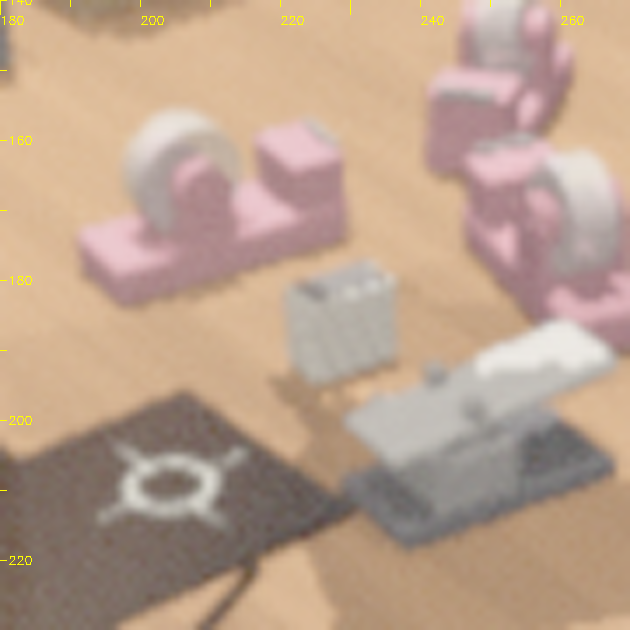

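Clips stand upright at (229,188), clear of the punch and dispenser. Next is the gauge: hover over it with the jaws along the stand's y axis.

```bash
python3 -m pendant '[{"gripper":85,"x":0.05,"y":0.743,"z":0.02,"turn":-0.0228},{"gripper":85,"x":0.05,"y":0.743,"z":0.02,"turn":-0.0228},{"gripper":85,"x":0.05,"y":0.743,"z":0.02,"turn":-0.0228},{"gripper":85,"x":0.05,"y":0.743,"z":0.02,"turn":-0.0228},{"gripper":85,"x":0.05,"y":0.743,"z":0.02,"turn":-0.0228},{"gripper":85,"x":0.05,"y":0.743,"z":0.02,"turn":-0.0228}]'
python3 -m pendant '[{"gripper":85,"x":0.05,"y":0.743,"z":0,"turn":-0.0228},{"gripper":85,"x":0.05,"y":0.743,"z":0,"turn":-0.0228},{"gripper":85,"x":0.05,"y":0.743,"z":0,"turn":-0.0228},{"gripper":85,"x":0.05,"y":0.743,"z":0,"turn":-0.0228},{"gripper":85,"x":0.05,"y":0.743,"z":0,"turn":-0.0228},{"gripper":85,"x":0.05,"y":0.743,"z":0,"turn":-0.0228},{"gripper":85,"x":0.05,"y":0.743,"z":0,"turn":-0.0228},{"gripper":85,"x":0.05,"y":0.743,"z":0,"turn":-0.0228}]'
python3 - <<'E'
from h import *
from scipy.spatial.transform import Rotation as R
s=ctrl.state();y=R.from_quat(s['orientation']).as_matrix();print(s['time'],s['tool_pos'],np.rad2deg(np.arctan2(y[1,1],y[0,1])),s['qpos'])
c=ctrl.camera("scene");t=ctrl.camera("top");cv2.imwrite("pics/s14raw.png",c);cv2.imwrite("pics/t14raw.png",t)
g=np.clip((c/255.)**.5*255,0,255).astype('uint8')
crop(g,265,150,100,120,6,"pics/s14.png");crop(t,140,140,160,90,5,"pics/t14.png")
E
```

```text
time: 10.87
tool_pos: [435.1, 50.7, 181.9]
orientation: [0.098, 0.995, -0.006, -0.001]
wrist_force: [-0.4, -1.1, -0.2]
opening: 85.1
time: 11.53
tool_pos: [449.8, 270.9, 181.2]
orientation: [0.169, 0.986, -0.007, -0.001]
wrist_force: [-0.3, -1.2, 0.1]
opening: 85.1
11.5333 [449.77069706 270.93691639 181.21880609] 70.53994770345815 [ 0.54805534  0.27846827 -0.1643172   1.13957809 -0.00880026  0.88775167]
```

View pics/s14.png

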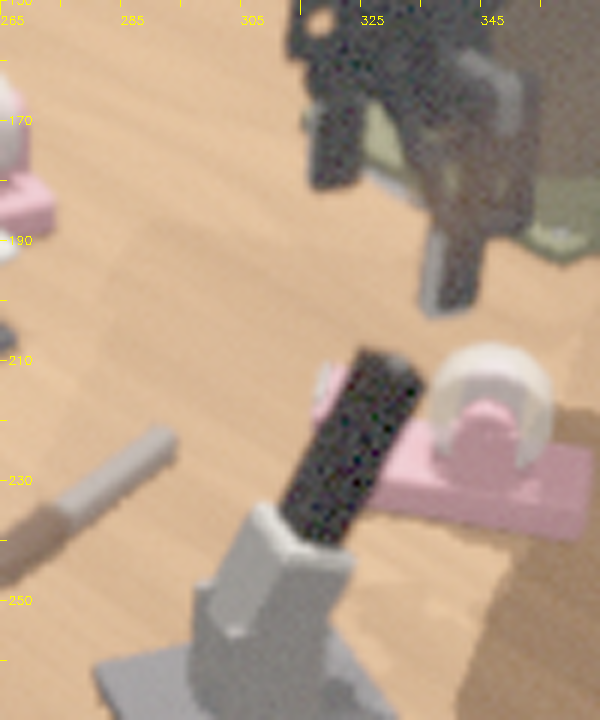

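View pics/t14.png

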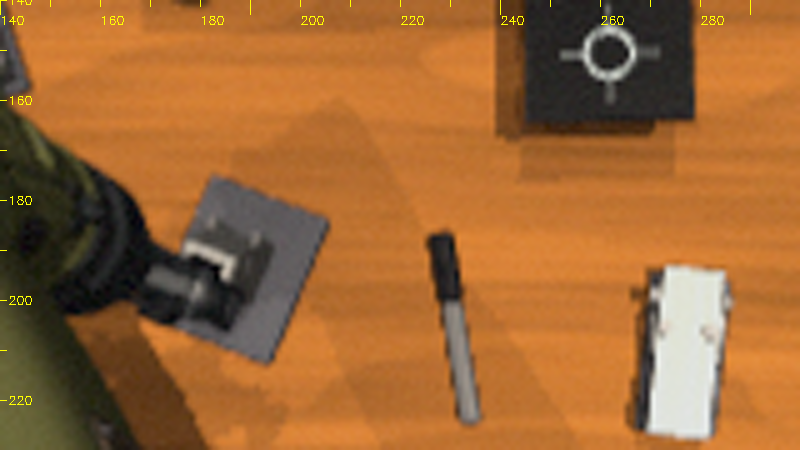

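```bash
python3 - <<'E'
from h import *
print(proj("scene",[[449.8,270.9,222],[440,273.6,168.5]]))
E
python3 -m pendant '[{"gripper":85,"x":0.003,"y":-0.003,"z":-0.08,"turn":0},{"gripper":85,"x":0.003,"y":-0.003,"z":-0.15,"turn":0},{"gripper":85,"x":0.003,"y":-0.003,"z":-0.2,"turn":0},{"gripper":85,"x":0.003,"y":-0.003,"z":-0.2,"turn":0}]'
python3 - <<'E'
from h import *
s=ctrl.state();print(s['time'],s['tool_pos'],s['wrist_force'])
c=ctrl.camera("scene")
g=np.clip((c/255.)**.5*255,0,255).astype('uint8')
crop(g,265,150,100,120,6,"pics/s15.png")
E
```

```text
[[328.46650349 192.10118703]
 [330.07089531 210.99085764]]
time: 11.97
tool_pos: [448.6, 265.9, 119.2]
orientation: [0.171, 0.985, -0.009, -0.003]
wrist_force: [-0.2, -1.0, 0.2]
opening: 85.1
11.9667 [448.6133739  265.90627485 119.20768087] [-0.20867043 -1.00035747  0.16111776]
```

View pics/s15.png

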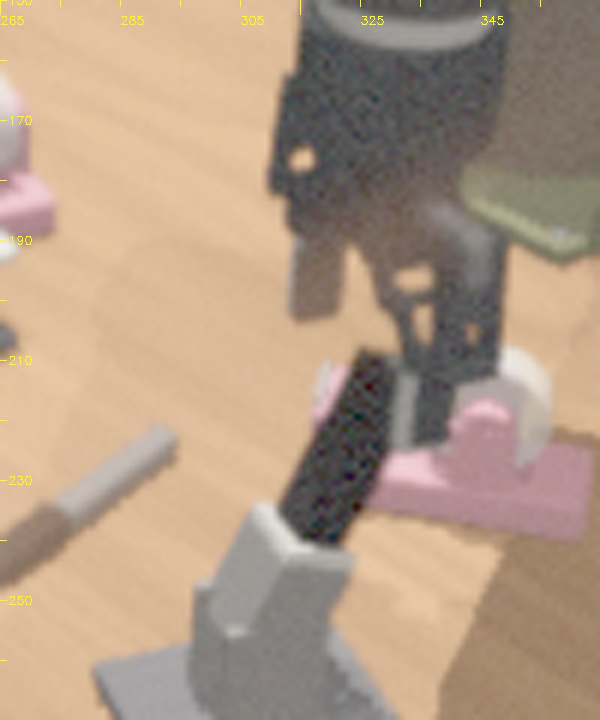

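```bash
python3 -m pendant '[{"gripper":85,"x":0,"y":0,"z":-0.05,"turn":0},{"gripper":85,"x":0,"y":0,"z":-0.082,"turn":0},{"gripper":85,"x":0,"y":0,"z":-0.082,"turn":0},{"gripper":85,"x":0,"y":0,"z":-0.082,"turn":0}]'
python3 - <<'E'
from h import *
s=ctrl.state();print(s['time'],s['tool_pos'],s['wrist_force'])
c=ctrl.camera("scene");t=ctrl.camera("top")
g=np.clip((c/255.)**.5*255,0,255).astype('uint8')
crop(g,295,190,60,60,12,"pics/s16.png");crop(np.clip((t/255.)**.5*255,0,255).astype('uint8'),140,160,80,60,9,"pics/t16.png")
e=np.array([.3355,.942,0]);p=np.array([449,269,136.])
print(proj("scene",[p-e*47,p+e*47]),s['tool_pos'])
a=np.array([-.367,.131,.921]);print(proj("scene",[[490,256,43]+a*107]))
E
```

```text
time: 12.35
tool_pos: [451.0, 268.6, 97.9]
orientation: [0.171, 0.985, -0.007, -0.001]
wrist_force: [-0.2, -0.5, -0.0]
opening: 84.7
12.35 [450.95526205 268.55037421  97.91330035] [-0.1897541  -0.46304224 -0.03335395]
[[315.96171461 212.24642662]
 [333.96642477 234.47269009]] [450.95526205 268.55037421  97.91330035]
[[324.65690601 221.48156884]]
```

View pics/s16.png

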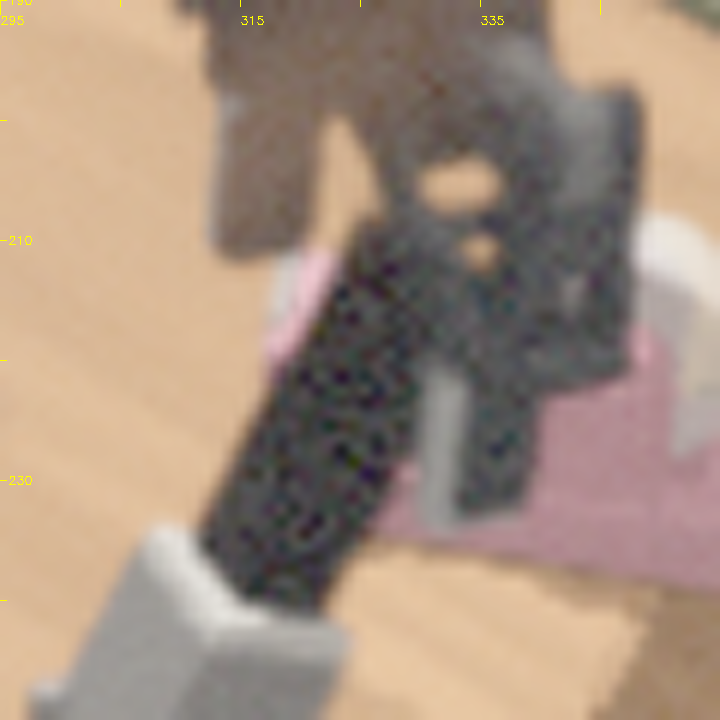

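View pics/t16.png

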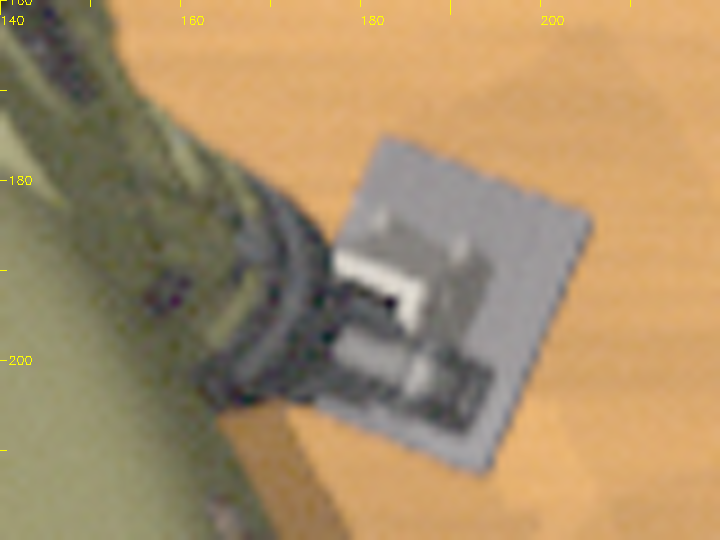

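Fingers straddle the gauge grip with tips at (316,211) and (334,233), matching the prediction. Closing.

```bash
python3 -m pendant '[{"gripper":50,"x":0,"y":0.004,"z":0,"turn":0},{"gripper":35,"x":0,"y":0.004,"z":0,"turn":0},{"gripper":15,"x":0,"y":0.004,"z":0,"turn":0},{"gripper":15,"x":0,"y":0.004,"z":0,"turn":0},{"gripper":15,"x":0,"y":0.004,"z":0,"turn":0},{"gripper":15,"x":0,"y":0.004,"z":0,"turn":0}]'
python3 - <<'E'
from h import *
s=ctrl.state();print(s['time'],s['tool_pos'],s['wrist_force'],s['opening'])
c=ctrl.camera("scene")
g=np.clip((c/255.)**.5*255,0,255).astype('uint8')
crop(g,295,190,60,60,12,"pics/s17.png")
E
```

```text
time: 12.95
tool_pos: [451.0, 270.4, 97.8]
orientation: [0.17, 0.985, -0.006, -0.001]
wrist_force: [-0.4, 0.2, 1.3]
opening: 23.4
12.95 [451.00230982 270.40524756  97.76170717] [-0.41667549  0.22122303  1.32886023] 23.436321360183733
```

View pics/s17.png

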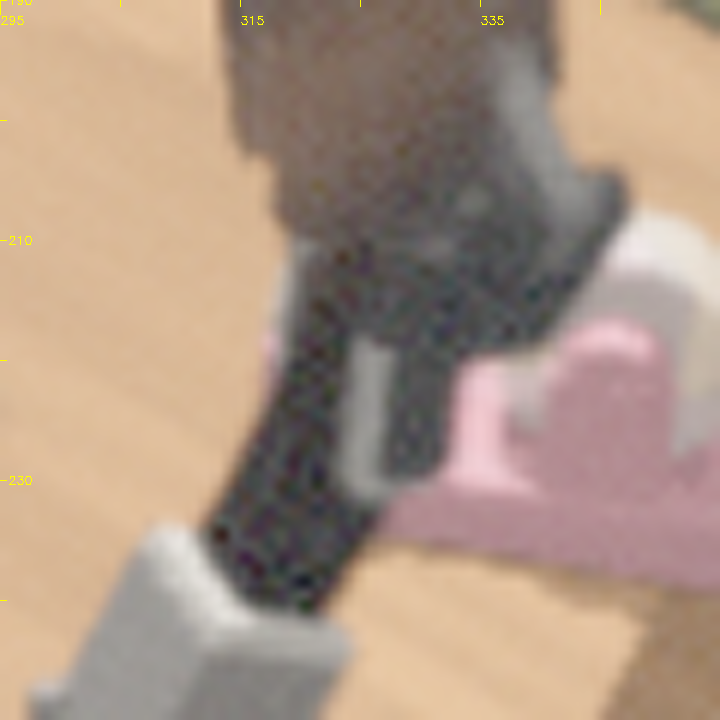

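Gripped at 23.4 mm. Drawing along the socket axis.

```bash
python3 -m pendant '[{"gripper":15,"x":-0.012,"y":0.0044,"z":0.0307,"turn":0},{"gripper":15,"x":-0.0245,"y":0.0087,"z":0.0614,"turn":0},{"gripper":15,"x":-0.0367,"y":0.0131,"z":0.092,"turn":0},{"gripper":15,"x":-0.0489,"y":0.0175,"z":0.1228,"turn":0}]'
python3 -m pendant '[{"gripper":15,"x":-0.0122,"y":0.0044,"z":0.0307,"turn":0},{"gripper":15,"x":-0.0245,"y":0.0087,"z":0.0614,"turn":0},{"gripper":15,"x":-0.0367,"y":0.0131,"z":0.092,"turn":0},{"gripper":15,"x":-0.0489,"y":0.0175,"z":0.1228,"turn":0},{"gripper":15,"x":-0.0489,"y":0.0175,"z":0.1228,"turn":0}]'
python3 - <<'E'
from h import *
s=ctrl.state();print(s['time'],s['tool_pos'],s['wrist_force'],s['opening'])
c=ctrl.camera("scene");t=ctrl.camera("top")
g=np.clip((c/255.)**.5*255,0,255).astype('uint8')
crop(g,280,150,80,130,6,"pics/s18.png")
crop(np.clip((t/255.)**.5*255,0,255).astype('uint8'),140,160,80,60,9,"pics/t18.png")
E
```

```text
time: 13.33
tool_pos: [436.0, 275.8, 135.7]
orientation: [0.17, 0.985, -0.006, -0.001]
wrist_force: [-0.6, -0.5, -1.5]
opening: 23.0
time: 13.75
tool_pos: [422.1, 281.8, 173.6]
orientation: [0.17, 0.985, -0.005, 0.0]
wrist_force: [1.3, 0.6, -0.8]
opening: 23.2
13.75 [422.06088085 281.7707003  173.59907141] [ 1.27556437  0.64225598 -0.84562807] 23.24272291358351
```

View pics/s18.png

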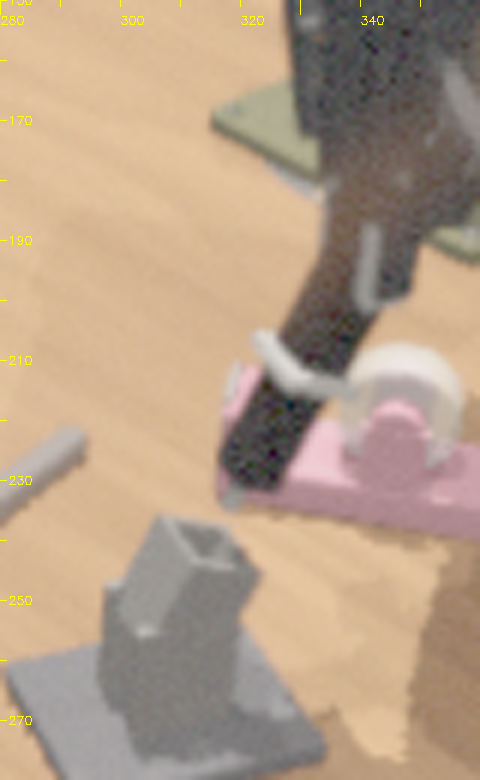

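View pics/t18.png

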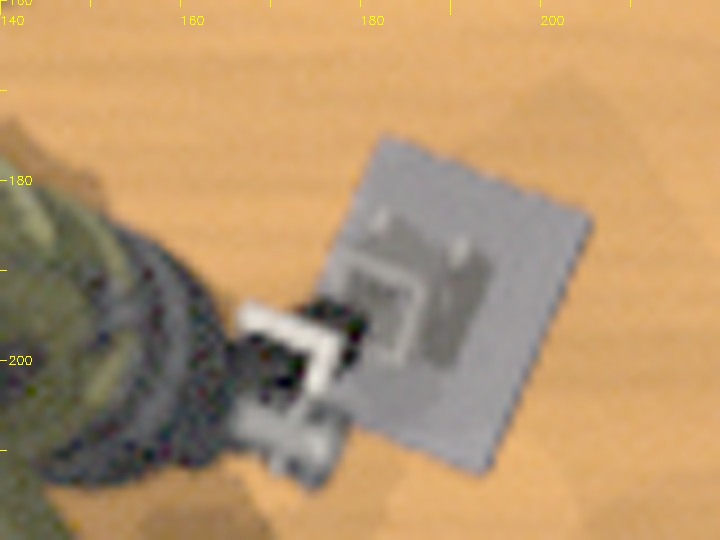

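The gauge is free, with its nose bottom at (322,229) in scene, but it leans 23° in the jaws. I'll pivot it upright by pushing the nose against the rim edge of the fixed stand.

```bash
python3 -m pendant '[{"gripper":15,"x":-0.078,"y":0.028,"z":0,"turn":0},{"gripper":15,"x":-0.078,"y":0.028,"z":0,"turn":0},{"gripper":15,"x":-0.078,"y":0.028,"z":-0.1,"turn":0},{"gripper":15,"x":-0.078,"y":0.028,"z":-0.183,"turn":0},{"gripper":15,"x":-0.078,"y":0.028,"z":-0.183,"turn":0},{"gripper":15,"x":-0.078,"y":0.028,"z":-0.183,"turn":0}]'
python3 - <<'E'
from h import *
s=ctrl.state();print(s['time'],s['tool_pos'],s['wrist_force'],s['moment'],s['opening'])
c=ctrl.camera("scene");t=ctrl.camera("top")
g=np.clip((c/255.)**.5*255,0,255).astype('uint8')
crop(g,280,170,80,115,6,"pics/s19.png")
E
```

```text
time: 14.35
tool_pos: [396.9, 287.9, 115.0]
orientation: [0.17, 0.985, -0.008, -0.003]
wrist_force: [-0.3, 0.5, -0.8]
opening: 23.2
14.35 [396.85675423 287.90120898 115.02951059] [-0.30780379  0.49611261 -0.78008225] [-0.0092818  -0.01174597 -0.00565067] 23.196888308966898
```

View pics/s19.png

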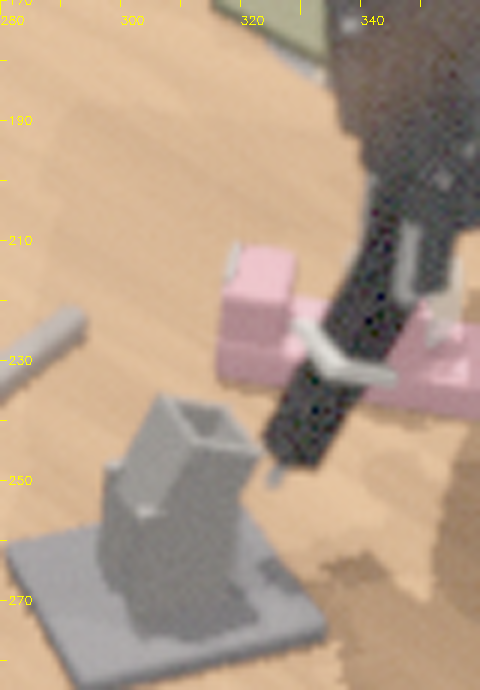

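```bash
python3 -m pendant '[{"gripper":15,"x":0.025,"y":-0.009,"z":0,"turn":0},{"gripper":15,"x":0.044,"y":-0.0157,"z":0,"turn":0},{"gripper":15,"x":0.054,"y":-0.019,"z":0,"turn":0},{"gripper":15,"x":0.066,"y":-0.0235,"z":0,"turn":0},{"gripper":15,"x":0.078,"y":-0.028,"z":0,"turn":0},{"gripper":15,"x":0.09,"y":-0.032,"z":0,"turn":0},{"gripper":15,"x":0.1,"y":-0.0357,"z":0,"turn":0}]'
python3 - <<'E'
from h import *
s=ctrl.state();print(s['time'],s['tool_pos'],s['wrist_force'],s['moment'],s['opening'])
c=ctrl.camera("scene");t=ctrl.camera("top")
g=np.clip((c/255.)**.5*255,0,255).astype('uint8')
crop(g,280,170,80,115,6,"pics/s20.png")
E
```

```text
time: 15.03
tool_pos: [425.1, 279.0, 116.1]
orientation: [0.17, 0.985, -0.006, -0.005]
wrist_force: [-10.0, 3.3, 3.2]
opening: 23.5
15.0333 [425.05037667 278.98465895 116.11756463] [-10.00139803   3.31109376   3.23442365] [ 0.9656591   2.57186638 -0.11521728] 23.474191964688593
```

View pics/s20.png

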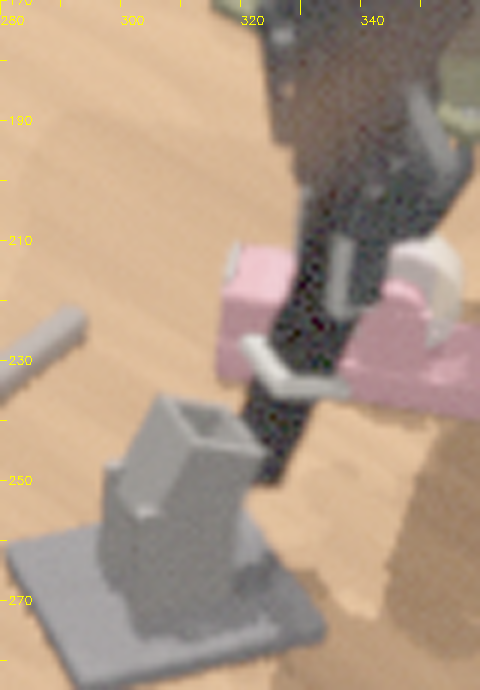

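The pivot works at a 10 N push, and the gauge is turning. Continuing.

```bash
python3 -m pendant '[{"gripper":15,"x":0.0126,"y":-0.0045,"z":0,"turn":0},{"gripper":15,"x":0.025,"y":-0.009,"z":0,"turn":0},{"gripper":15,"x":0.0377,"y":-0.0134,"z":0,"turn":0},{"gripper":15,"x":0.05,"y":-0.0179,"z":0,"turn":0},{"gripper":15,"x":0.063,"y":-0.0224,"z":0,"turn":0},{"gripper":15,"x":0.069,"y":-0.0246,"z":0,"turn":0},{"gripper":15,"x":0.069,"y":-0.0246,"z":0,"turn":0}]'
python3 - <<'E'
from h import *
s=ctrl.state();print(s['time'],s['tool_pos'],s['wrist_force'],s['moment'],s['opening'])
c=ctrl.camera("scene");t=ctrl.camera("top")
g=np.clip((c/255.)**.5*255,0,255).astype('uint8')
crop(g,280,170,80,115,6,"pics/s21.png")
E
```

```text
time: 15.72
tool_pos: [446.3, 271.5, 116.4]
orientation: [0.17, 0.985, -0.006, -0.004]
wrist_force: [-6.3, 2.9, 2.6]
opening: 23.0
15.7167 [446.34462965 271.45700745 116.39786489] [-6.25545526  2.87516578  2.55915076] [ 0.61264819  1.80119722 -0.01829443] 23.044172757916712
```

View pics/s21.png

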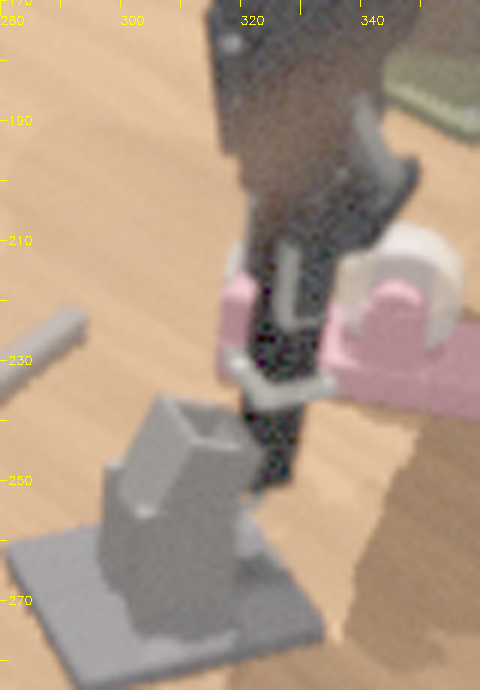

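```bash
python3 -m pendant '[{"gripper":15,"x":-0.047,"y":0.0168,"z":0,"turn":0},{"gripper":15,"x":-0.06,"y":0.021,"z":0.1,"turn":0},{"gripper":15,"x":-0.06,"y":0.021,"z":0.2,"turn":0},{"gripper":15,"x":-0.06,"y":0.021,"z":0.3,"turn":0},{"gripper":15,"x":-0.06,"y":0.021,"z":0.3,"turn":0},{"gripper":15,"x":-0.06,"y":0.021,"z":0.3,"turn":0}]'
cat > gm.py <<'E'
import sys
from ov import *
from scipy.spatial.transform import Rotation as R
def gauge(tcp,lean,yaw,gz=110,off=47,side=0):
    g=np.array(tcp)+[0,0,off]
    a=np.array([-np.sin(lean)*np.cos(yaw),-np.sin(lean)*np.sin(yaw),np.cos(lean)])
    o=g-gz*a
    return [(box(o,yaw,24,24,56,136,lean),(0,255,0)),(box(o,yaw,34,34,50,56,lean),(0,255,255)),(box(o,yaw,22,22,0,50,lean),(0,255,0)),(box(o,yaw,8,8,-16,0,lean),(0,0,255))]
E
python3 - <<'E'
from gm import *
s=ctrl.state();print(s['time'],s['tool_pos'],s['wrist_force'],s['opening'])
c=ctrl.camera("scene");t=ctrl.camera("top");cv2.imwrite("pics/s22raw.png",c);cv2.imwrite("pics/t22raw.png",t)
g=np.clip((c/255.)**.5*255,0,255).astype('uint8')
crop(g,300,140,60,100,6,"pics/s22.png")
overlay(g,"scene",gauge(s['tool_pos'],0,np.deg2rad(-19.6)),300,140,60,100,6,"pics/s22o.png")
a=cv2.imread("pics/s22.png");b=cv2.imread("pics/s22o.png");cv2.imwrite("pics/s22x.png",np.hstack([a,b]))
E
```

```text
time: 16.32
tool_pos: [432.7, 278.4, 208.7]
orientation: [0.17, 0.985, -0.005, 0.001]
wrist_force: [-0.7, 0.5, -2.0]
opening: 23.2
16.3167 [432.66816345 278.44807449 208.67602359] [-0.73592569  0.4752573  -1.96291156] 23.15382787834025
```

View pics/s22x.png

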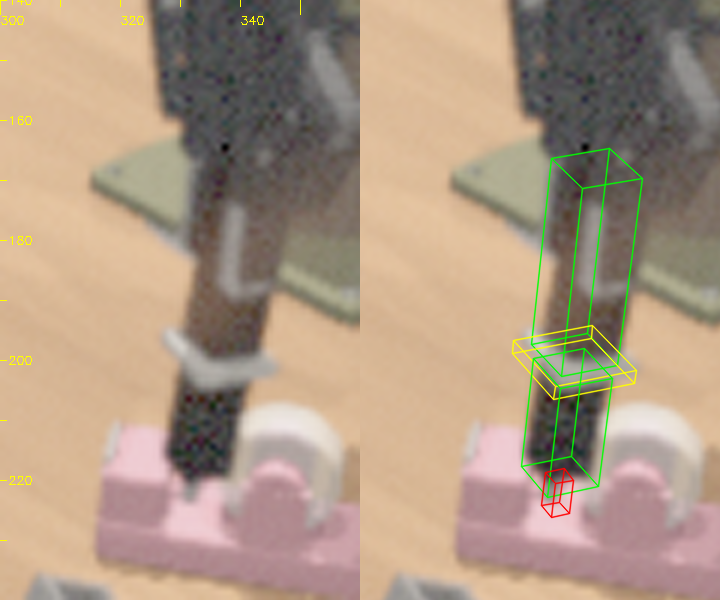

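```bash
python3 - <<'E'
from gm import *
c=cv2.imread("pics/s22raw.png");t=cv2.imread("pics/t22raw.png")
f=lambda c:np.clip((c/255.)**.45*255,0,255).astype('uint8')
crop(f(c),318,170,36,58,10,"pics/s23.png");crop(f(t),135,155,70,60,8,"pics/t23.png")
a=cv2.imread("pics/s23.png");b=cv2.imread("pics/t23.png");b=cv2.copyMakeBorder(b,0,max(0,a.shape[0]-b.shape[0]),0,0,0);a=a[:b.shape[0]]
cv2.imwrite("pics/st23.png",cv2.resize(np.hstack([a,b]),None,fx=.85,fy=.85))
cv2.imwrite("pics/s23.png",a)
print(a.shape,b.shape)
E
```

```text
(580, 360, 3) (580, 560, 3)
```

View pics/s23.png

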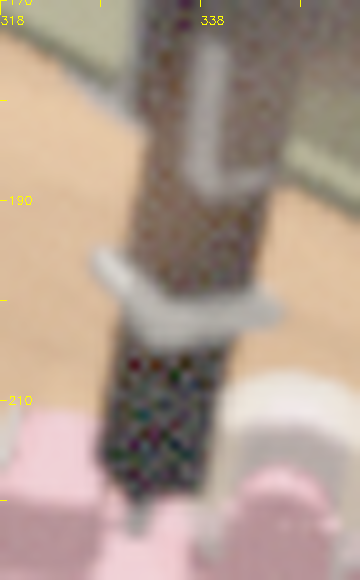

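View pics/t23.png

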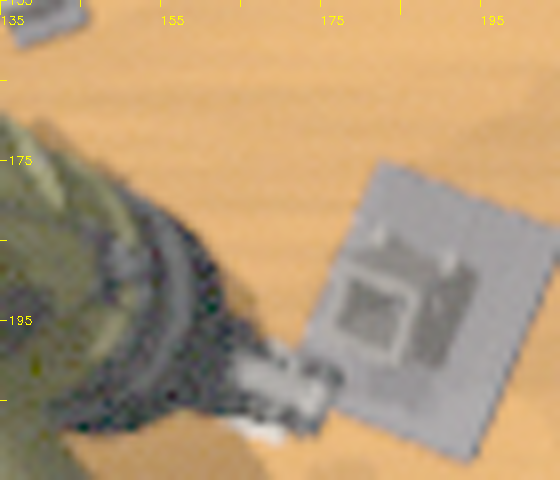

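```bash
python3 - <<'E'
from gm import *
tcp=[432.7,278.4,208.7]; yaw=np.deg2rad(-19.6)
o=lambda p:(318+p[0]/10-.45,170+p[1]/10-.45)
L=[o((120,330)),o((101,460))];R_=[o((237,345)),o((204,490))]
for lean in(-.1,0,.05,.1,.15,.2,.4):
    it=gauge(tcp,lean,yaw,106)
    n=proj("scene",it[2][0]); # corners order: bottom 0-3 (++,+-,--,-+), top 4-7
    sl=[(n[i+4,0]-n[i,0])/(n[i+4,1]-n[i,1]) for i in range(4)]
    print(lean,np.round(sl,3),np.round(n[:4],1).tolist(), proj("scene",it[3][0])[:4].mean(0).round(1))
print((L[0][0]-L[1][0])/(L[0][1]-L[1][1]),(R_[0][0]-R_[1][0])/(R_[0][1]-R_[1][1]))
E
```

```text
-0.1 [-0.018 -0.009 -0.023 -0.032] [[335.0, 220.3], [330.6, 215.2], [338.9, 212.7], [343.4, 217.8]] [336.9 221.9]
0 [-0.12  -0.112 -0.124 -0.133] [[330.9, 221.0], [326.6, 215.8], [334.9, 214.1], [339.4, 219.2]] [332.2 223.1]
0.05 [-0.17  -0.162 -0.173 -0.182] [[328.9, 221.1], [324.6, 216.0], [332.9, 214.7], [337.3, 219.8]] [329.9 223.5]
0.1 [-0.219 -0.211 -0.222 -0.231] [[326.9, 221.2], [322.6, 216.1], [330.9, 215.1], [335.3, 220.2]] [327.6 223.8]
0.15 [-0.268 -0.26  -0.27  -0.279] [[324.9, 221.2], [320.7, 216.0], [328.9, 215.5], [333.2, 220.6]] [325.4 224.1]
0.2 [-0.317 -0.308 -0.318 -0.327] [[322.9, 221.1], [318.7, 215.9], [326.9, 215.8], [331.2, 220.9]] [323.1 224.2]
0.4 [-0.514 -0.506 -0.515 -0.523] [[315.5, 219.7], [311.4, 214.5], [319.0, 215.9], [323.2, 221.1]] [314.3 223.5]
-0.1461538461538444 -0.2275862068965525
```

```bash
cat > fit.py <<'E'
from gm import *
from scipy.optimize import least_squares
def fit(tcp,yaw,obs,cam="scene",gz0=106):
    # obs: list of (part, cornerIdx or 'c', pixel)
    def pts(p):
        it=gauge(np.array(tcp)+[p[2],p[3],0],p[0],yaw,p[1]);out=[]
        for part,i,uv in obs:
            q=proj(cam,it[part][0]); out.append(q[:4].mean(0) if i=='c' else q[i])
        return np.array(out)
    uv=np.array([o[2] for o in obs])
    r=lambda p:np.r_[((pts(p)-uv)/.6).ravel(),p[2]/3,p[3]/3]
    s=least_squares(r,[0.05,gz0,0,0]);J=np.linalg.inv(s.jac.T@s.jac)
    print("lean %.3f+-%.3f gz %.1f+-%.1f d %.1f %.1f"%(s.x[0],J[0,0]**.5,s.x[1],J[1,1]**.5,*s.x[2:]),(s.fun[:-2]*.6).round(1))
    return s.x
E
python3 - <<'E'
from fit import *
o=lambda x,y:(318+x/10-.45,170+y/10-.45)
fit([432.7,278.4,208.7],np.deg2rad(-19.6),[(1,0,o(165,348)),(1,5,o(92,252)),(1,7,o(283,310)),(2,1,o(101,460)),(2,3,o(204,490)),(3,'c',o(135,530)),(2,5,o(119,330)),(2,7,o(235,345))])
E
```

```text
lean 0.032+-0.016 gz 110.0+-2.0 d -4.8 -0.0 [-1.6  1.  -0.8  0.6  0.3  0.3 -1.2  1.1  1.2  1.7  0.9  1.5 -0.3 -4.
  1.1 -1.9]
```

The fit says lean ≈ 0.03 rad, close to upright. Going to hover above the ring, where I'll measure again.

```bash
python3 -m pendant '[{"gripper":15,"x":0,"y":0,"z":0.1,"turn":0},{"gripper":15,"x":0.05,"y":-0.07,"z":0.1,"turn":0},{"gripper":15,"x":0.12,"y":-0.18,"z":0.1,"turn":0},{"gripper":15,"x":0.2,"y":-0.29,"z":0.1,"turn":0},{"gripper":15,"x":0.27,"y":-0.4,"z":0.1,"turn":0},{"gripper":15,"x":0.34,"y":-0.51,"z":0.1,"turn":0},{"gripper":15,"x":0.42,"y":-0.62,"z":0.1,"turn":0},{"gripper":15,"x":0.49,"y":-0.73,"z":0.1,"turn":0},{"gripper":15,"x":0.55,"y":-0.82,"z":0.1,"turn":0},{"gripper":15,"x":0.59,"y":-0.88,"z":0.1,"turn":0},{"gripper":15,"x":0.616,"y":-0.919,"z":0.1,"turn":0},{"gripper":15,"x":0.616,"y":-0.919,"z":0.1,"turn":0}]'
python3 -m pendant '[{"gripper":15,"x":0,"y":0,"z":-0.04,"turn":0},{"gripper":15,"x":0,"y":0,"z":-0.04,"turn":0},{"gripper":15,"x":0,"y":0,"z":-0.04,"turn":0},{"gripper":15,"x":0,"y":0,"z":-0.04,"turn":0}]'
python3 - <<'E'
from gm import *
s=ctrl.state();print(s['time'],s['tool_pos'],s['wrist_force'],s['opening'],s['qpos'])
c=ctrl.camera("scene");t=ctrl.camera("top");cv2.imwrite("pics/s24raw.png",c);cv2.imwrite("pics/t24raw.png",t)
f=lambda c:np.clip((c/255.)**.45*255,0,255).astype('uint8')
crop(f(c),175,140,60,78,10,"pics/s24.png");crop(f(t),230,110,60,60,9,"pics/t24.png")
E
```

```text
time: 17.42
tool_pos: [616.3, -0.8, 234.1]
orientation: [0.172, 0.985, -0.007, -0.002]
wrist_force: [-0.0, 0.7, -0.7]
opening: 22.9
time: 17.75
tool_pos: [615.0, 2.8, 224.3]
orientation: [0.17, 0.985, -0.006, -0.002]
wrist_force: [0.1, 1.4, -1.9]
opening: 23.3
17.75 [615.04988423   2.75008816 224.3479296 ] [ 0.06870554  1.35405405 -1.87195393] 23.312975852712086 [ 0.01140183  0.4158463   0.15506309  1.31539389 -0.01214801  0.35232218]
```

View pics/s24.png

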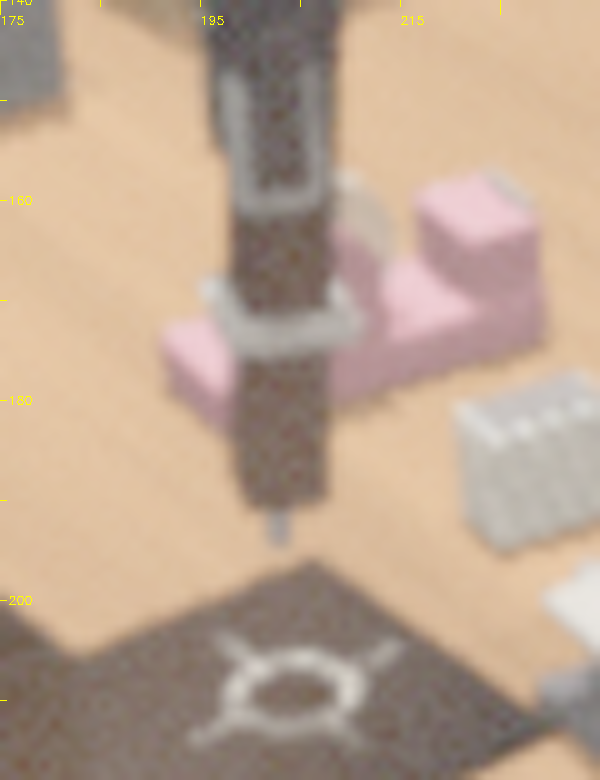

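View pics/t24.png

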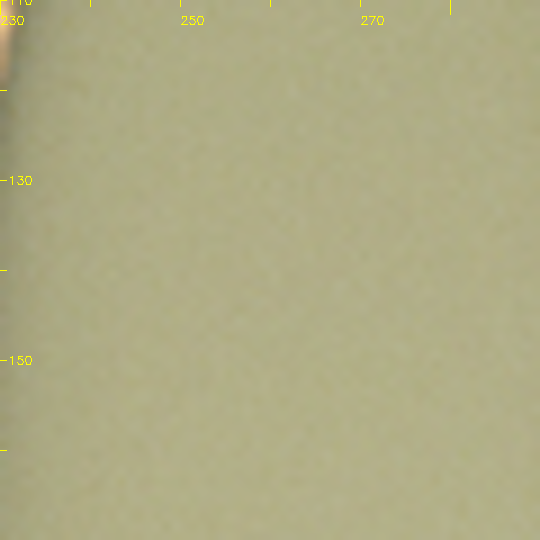

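```bash
python3 - <<'E'
from fit import *
tcp=[615,2.8,224.3];yaw=np.deg2rad(-19.6)
for lean in(0,.05,.1):
    it=gauge(tcp,lean,yaw,110); f=lambda q:(np.round((np.array(q)+.45-[175,140])*10)).astype(int).tolist()
    print(lean,"nose",f(proj("scene",it[2][0])),"collar",f(proj("scene",it[1][0])),"tip",f(proj("scene",it[3][0])[:4].mean(0)))
o=lambda x,y:(175+x/10-.45,140+y/10-.45)
ob=[(1,0,o(247,358)),(1,5,o(200,275)),(1,3,o(360,335)),(2,1,o(242,495)),(2,3,o(328,497)),(3,'c',o(278,545))]
x=fit(tcp,yaw,ob)
c=cv2.imread("pics/s24raw.png")
overlay(np.clip((c/255.)**.45*255,0,255).astype('uint8'),"scene",gauge(np.array(tcp)+[x[2],x[3],0],x[0],yaw,x[1]),175,140,60,78,7,"pics/s25.png")
a=np.array([-np.sin(x[0])*np.cos(yaw),-np.sin(x[0])*np.sin(yaw),np.cos(x[0])]);print("tip",np.array(tcp)+[x[2],x[3],47]-(x[1]+16)*a)
# relative: tip pixel dropped vertically
d=proj("scene",[[617.5,2.8,106],[617.5,2.8,145]]);print("ring",d)
E
```

```text
0 nose [[253, 534], [235, 491], [319, 477], [338, 519], [239, 360], [221, 319], [307, 306], [326, 346]] collar [[220, 375], [193, 312], [325, 291], [356, 353], [218, 354], [191, 291], [324, 270], [354, 332]] tip [290, 558]
0.05 nose [[231, 535], [214, 492], [298, 482], [317, 524], [227, 360], [209, 319], [295, 309], [315, 350]] collar [[208, 374], [181, 311], [313, 296], [344, 358], [207, 352], [180, 289], [313, 275], [344, 336]] tip [266, 562]
0.1 nose [[210, 535], [193, 492], [277, 486], [296, 528], [215, 359], [197, 318], [284, 312], [303, 353]] collar [[196, 372], [169, 309], [302, 300], [332, 362], [196, 350], [169, 287], [303, 279], [333, 341]] tip [242, 565]
lean 0.045+-0.017 gz 106.2+-1.8 d -4.4 1.9 [-1.9 -0.  -0.  -0.1  0.4  0.7 -0.8 -1.8  1.   1.1  0.9  0.2]
tip [615.78560618   2.90634134 149.21810579]
ring [[203.73780309 208.48923397]
 [202.75594257 195.80919043]]
```

View pics/s25.png

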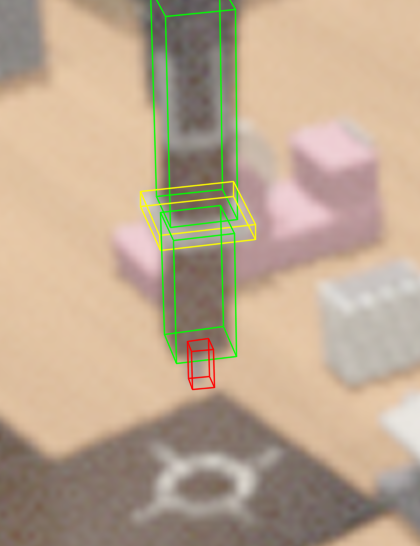

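The tip is over the ring: tip end at (202,194), ring centre at (204,208.5). Lean is about 0.045. I'll descend close to the ledge and look again.

```bash
python3 -m pendant '[{"gripper":15,"x":0,"y":0,"z":-0.04,"turn":0},{"gripper":15,"x":0,"y":0,"z":-0.08,"turn":0},{"gripper":15,"x":0,"y":0,"z":-0.1,"turn":0},{"gripper":15,"x":0,"y":0,"z":-0.11,"turn":0},{"gripper":15,"x":0,"y":0,"z":-0.11,"turn":0},{"gripper":15,"x":0,"y":0,"z":-0.11,"turn":0},{"gripper":15,"x":0,"y":0,"z":-0.11,"turn":0}]'
python3 - <<'E'
from gm import *
s=ctrl.state();print(s['time'],s['tool_pos'],s['wrist_force'],s['opening'])
c=ctrl.camera("scene");cv2.imwrite("pics/s26raw.png",c)
f=lambda c:np.clip((c/255.)**.45*255,0,255).astype('uint8')
crop(f(c),180,165,50,55,14,"pics/s26.png")
E
```

```text
time: 18.43
tool_pos: [616.3, 1.8, 192.2]
orientation: [0.17, 0.985, -0.006, -0.0]
wrist_force: [-0.4, 0.1, -0.8]
opening: 23.4
18.4333 [616.30939455   1.78841997 192.16766535] [-0.43557714  0.11681398 -0.78457122] 23.443675596722393
```

View pics/s26.png

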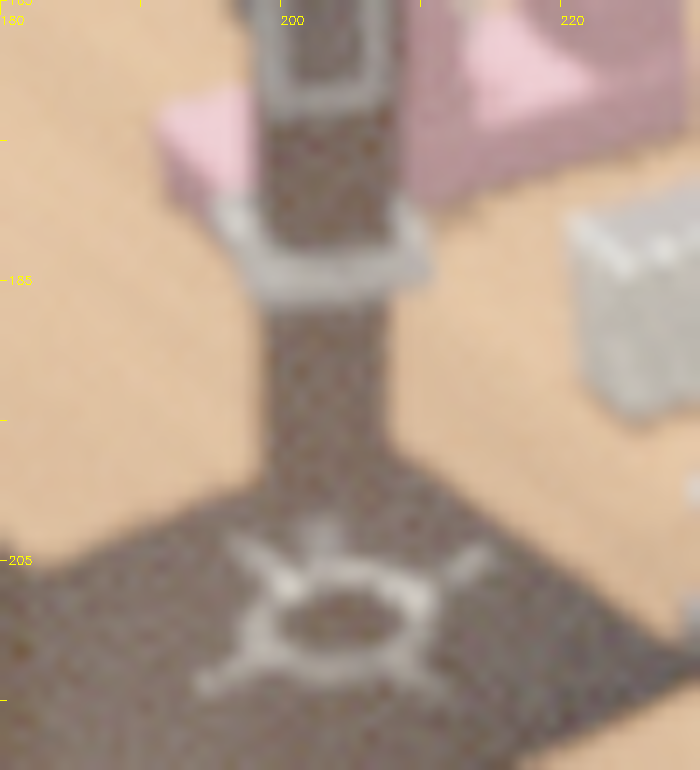

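```bash
python3 -m pendant '[{"gripper":15,"x":-0.007,"y":0.0057,"z":-0.007,"turn":0},{"gripper":15,"x":-0.007,"y":0.0057,"z":-0.013,"turn":0},{"gripper":15,"x":-0.007,"y":0.0057,"z":-0.02,"turn":0},{"gripper":15,"x":-0.007,"y":0.0057,"z":-0.02,"turn":0},{"gripper":15,"x":-0.007,"y":0.0057,"z":-0.02,"turn":0}]'
python3 -m pendant '[{"gripper":15,"x":0,"y":0,"z":-0.005,"turn":0},{"gripper":15,"x":0,"y":0,"z":-0.01,"turn":0},{"gripper":15,"x":0,"y":0,"z":-0.01,"turn":0},{"gripper":15,"x":0,"y":0,"z":-0.01,"turn":0}]'
python3 - <<'E'
from gm import *
s=ctrl.state();print(s['time'],s['tool_pos'],s['wrist_force'],s['opening'])
c=ctrl.camera("scene");cv2.imwrite("pics/s27raw.png",c)
f=lambda c:np.clip((c/255.)**.45*255,0,255).astype('uint8')
crop(f(c),180,165,50,55,14,"pics/s27.png")
E
```

```text
time: 18.9
tool_pos: [613.5, 3.4, 185.1]
orientation: [0.17, 0.985, -0.007, -0.001]
wrist_force: [0.6, -0.1, -1.2]
opening: 23.1
time: 19.23
tool_pos: [613.6, 3.4, 182.2]
orientation: [0.17, 0.985, -0.007, -0.001]
wrist_force: [1.0, 0.8, -1.7]
opening: 23.3
19.2333 [613.62529824   3.37631424 182.22306822] [ 1.03231766  0.77446549 -1.7479347 ] 23.27443275109537
```

View pics/s27.png

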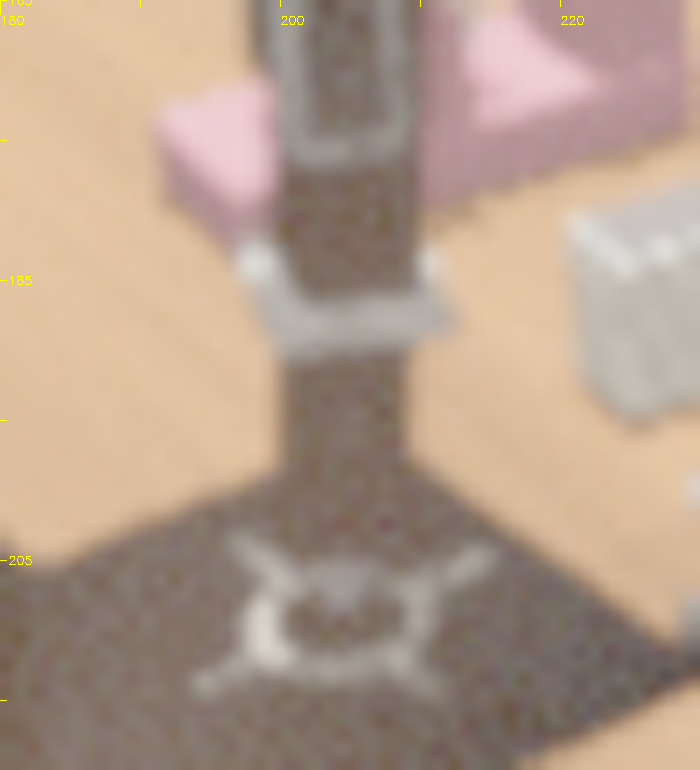

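Tip at (204,207.5), inside the ring (centre (203.7,208.3)). No contact yet, so I'll feel downward.

```bash
python3 -m pendant '[{"gripper":15,"x":0,"y":0,"z":-0.0035,"turn":0},{"gripper":15,"x":0,"y":0,"z":-0.0067,"turn":0},{"gripper":15,"x":0,"y":0,"z":-0.0067,"turn":0},{"gripper":15,"x":0,"y":0,"z":-0.0067,"turn":0}]'
python3 -m pendant '[{"gripper":15,"x":0,"y":0,"z":-0.0035,"turn":0},{"gripper":15,"x":0,"y":0,"z":-0.0067,"turn":0},{"gripper":15,"x":0,"y":0,"z":-0.0067,"turn":0},{"gripper":15,"x":0,"y":0,"z":-0.0067,"turn":0}]'
python3 - <<'E'
from plant import ctrl
for i in range(3):
    c=ctrl.camera("scene");s=ctrl.state();print(s['time'],s['tool_pos'],s['wrist_force'],s['moment'])
import cv2;cv2.imwrite("pics/s28raw.png",c)
E
```

```text
time: 19.62
tool_pos: [614.0, 3.4, 180.6]
orientation: [0.17, 0.985, -0.006, -0.001]
wrist_force: [-1.2, 1.1, 0.9]
opening: 23.3
time: 19.95
tool_pos: [614.0, 3.4, 178.5]
orientation: [0.17, 0.985, -0.006, -0.001]
wrist_force: [-0.3, -0.2, 1.4]
opening: 23.3
20.0 [613.97942659   3.34639601 178.57407441] [-0.31357459 -0.21415641  1.43247942] [-0.0653621  -0.16394597  0.03492605]
20.05 [613.95959688   3.37270846 178.58406538] [ 0.19682023 -0.83754056  0.73233591] [-0.11578368 -0.15431557  0.08334544]
20.1 [613.95218332   3.37877976 178.54410273] [-0.51263874 -0.02850006  1.22376306] [-0.133829   -0.11873342  0.00920692]
```

```bash
python3 -m pendant '[{"gripper":15,"x":0,"y":0,"z":-0.0033,"turn":0},{"gripper":15,"x":0,"y":0,"z":-0.0067,"turn":0},{"gripper":15,"x":0,"y":0,"z":-0.0067,"turn":0},{"gripper":15,"x":0,"y":0,"z":-0.0067,"turn":0}]'
python3 - <<'E'
from gm import *
F=[]
I=[]
for i in range(8):
    c=ctrl.camera("scene");s=ctrl.state();F.append(s['wrist_force']);I.append(c.astype(float))
print(np.mean(F,0),np.std(F,0),s['tool_pos'],s['time'])
c=np.mean(I,0);cv2.imwrite("pics/s29raw.png",c.astype('uint8'))
f=lambda c:np.clip((c/255.)**.45*255,0,255).astype('uint8')
crop(f(c),180,165,50,55,14,"pics/s29.png")
E
```

```text
time: 20.43
tool_pos: [614.0, 3.3, 176.5]
orientation: [0.17, 0.985, -0.007, -0.001]
wrist_force: [0.8, -0.2, 1.2]
opening: 23.0
[ 0.94306848 -0.67186039  1.77477576] [0.37459451 0.37549603 0.44584328] [613.91310509   3.38771471 176.48372858] 20.8333
```

View pics/s29.png

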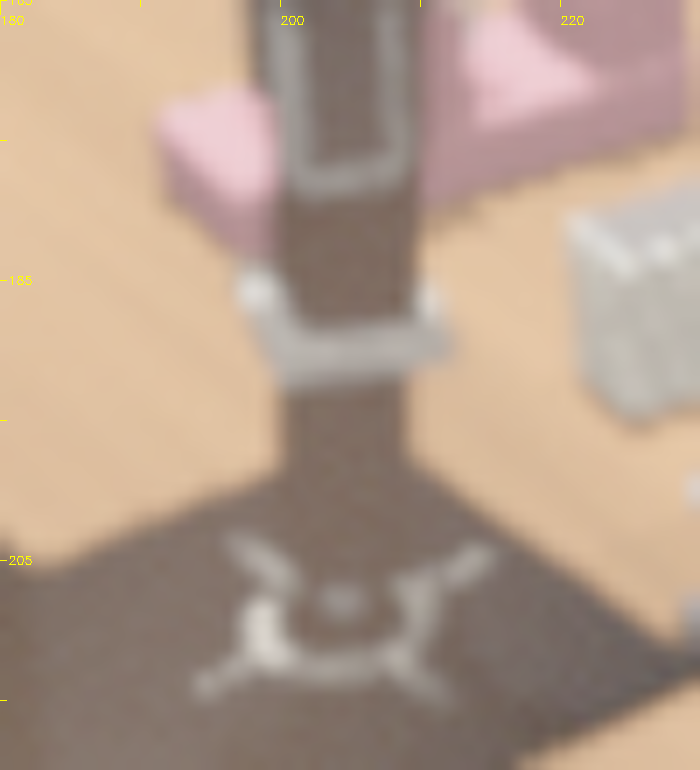

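```bash
python3 - <<'E'
from gm import *
for fn in("pics/s22raw.png","pics/s11raw.png","pics/s14raw.png"):
    g=cv2.cvtColor(cv2.imread(fn),cv2.COLOR_BGR2GRAY)[195:222,185:222].astype(float)
    # ring template match: maximise mean brightness along projected circle r=15.25
    th=np.linspace(0,2*np.pi,90)
    best=max(((cv2.remap(g.astype('float32'),*[(proj("scene",np.c_[x+15.25*np.cos(th),y+15.25*np.sin(th),0*th+106])-[185,195]).astype('float32')[:,k].reshape(1,-1) for k in(0,1)],cv2.INTER_LINEAR).mean()),x,y) for x in np.arange(606,628,.5) for y in np.arange(-8,14,.5))
    print(fn,best,proj("scene",[best[1],best[2],106]))
g=cv2.cvtColor(cv2.imread("pics/t11raw.png"),cv2.COLOR_BGR2GRAY).astype('float32')
best=max((cv2.remap(g,*[proj("top",np.c_[x+15.25*np.cos(th),y+15.25*np.sin(th),0*th+106]).astype('float32')[:,k].reshape(1,-1) for k in(0,1)],cv2.INTER_LINEAR).mean(),x,y) for x in np.arange(606,628,.5) for y in np.arange(-8,14,.5))
print("top",best)
tb=(180+342/14-.5,165+616/14-.5)
print("tip bottom edge",tb)
# 8mm disc/box end at (x,y,106): lowest projected point
for x,y in[(614,3),(616,1),(618,1),(618,-1),(620,0),(613,-1)]:
    q=proj("scene",np.c_[x+4*np.cos(th),y+4*np.sin(th),0*th+106]);print(x,y,q.mean(0).round(2),q[:,1].max().round(2),q[:,0].min().round(2),q[:,0].max().round(2))
E
```

```text
pics/s22raw.png (np.float32(149.28123), np.float64(618.0), np.float64(4.0)) [[203.82025473 208.7567355 ]]
pics/s11raw.png (np.float32(145.09271), np.float64(618.0), np.float64(4.0)) [[203.82025473 208.7567355 ]]
pics/s14raw.png (np.float32(151.36685), np.float64(618.0), np.float64(4.0)) [[203.82025473 208.7567355 ]]
top (np.float32(169.53961), np.float64(619.0), np.float64(3.5))
tip bottom edge (203.92857142857142, 208.5)
614 3 [204.9  208.07] 208.92 203.38 206.44
616 1 [203.84 208.  ] 208.84 202.33 205.39
618 1 [203.19 208.26] 209.11 201.68 204.74
618 -1 [202.79 207.92] 208.77 201.27 204.33
620 0 [202.34 208.35] 209.2 200.83 203.89
613 -1 [204.41 207.27] 208.11 202.89 205.95
```

Force is ≈3.2 N, so half travel. But the tip sits a few mm far from the camera side of the ring centre, and the lean needs a better measure.

```bash
python3 - <<'E'
from gm import *
from scipy.optimize import least_squares
im=cv2.imread("pics/s29raw.png").astype(float);g=im[:,:,2]  # red: wood/pink bright, gauge dark
obs=[]
for r in list(range(179,186))+list(range(192,198)):
    row=g[r]; dark=row[203:207].mean()
    def cross(rng,side):
        ref=row[188:195].mean() if side<0 else row[212:218].mean()
        h=(dark+ref)/2
        c=204
        while row[c]<h: c+=side
        p=c-side; return p+side*(h-row[p])/(row[c]-row[p])
    l,rr=cross(0,-1),cross(0,1); obs.append((r,l,rr)); print(r,round(l,2),round(rr,2),round((l+rr)/2,2))
obs=np.array(obs);yaw=np.deg2rad(-19.6)
def sil(lean,dx,dy,rows,yaw):
    it=gauge([614+dx,3.4+dy,176.5],lean,yaw,110);out=[]
    for r in rows:
        b=it[0][0] if r<188 else it[2][0]
        q=proj("scene",b);e=[(i,i+4) for i in range(4)]
        xs=[q[i,0]+(q[j,0]-q[i,0])*(r-q[i,1])/(q[j,1]-q[i,1]) for i,j in e]
        out.append((min(xs),max(xs)))
    return np.array(out)
for y in(-25,-19.6,-15):
    f=lambda p:(sil(p[0],p[1],p[1]*-.75,obs[:,0],np.deg2rad(y))-obs[:,1:]).ravel()
    s=least_squares(f,[.05,0]);print(y,s.x,np.abs(s.fun).mean());
    fc=lambda p:(sil(p[0],p[1],p[1]*-.75,obs[:,0],np.deg2rad(y))-obs[:,1:]).mean(1)
    s=least_squares(fc,[.05,0]);print(" centre-only",s.x,s.fun.round(2))
E
```

```text
179 198.6 210.49 204.55
180 197.97 210.26 204.11
181 197.1 209.94 203.52
182 196.27 209.6 202.94
183 197.09 209.46 203.27
184 198.26 209.52 203.89
185 199.21 209.51 204.36
192 199.42 208.9 204.16
193 199.32 208.77 204.04
194 199.3 208.77 204.04
195 199.34 208.76 204.05
196 199.37 208.8 204.09
197 199.36 209.23 204.3
-25 [ 0.06017663 -3.54173383] 0.48301522821220017
 centre-only [ 0.04491709 -2.86251163] [-0.78 -0.33  0.28  0.89  0.57 -0.02 -0.47 -0.13  0.01  0.04  0.05  0.04
 -0.15]
-19.6 [ 0.04701135 -2.93235126] 0.47471147764239147
 centre-only [ 0.04564825 -2.87256698] [-0.78 -0.33  0.28  0.89  0.57 -0.02 -0.47 -0.13  0.01  0.04  0.05  0.04
 -0.15]
-15 [ 0.03965581 -2.5854506 ] 0.5912175065574755
 centre-only [ 0.04663575 -2.88473849] [-0.78 -0.33  0.28  0.89  0.57 -0.02 -0.47 -0.13  0.01  0.04  0.05  0.04
 -0.15]
```

```bash
python3 -m pendant '[{"gripper":15,"x":0,"y":0,"z":0.03,"turn":0},{"gripper":15,"x":0.008,"y":0.0093,"z":0.1,"turn":0},{"gripper":15,"x":0.008,"y":0.0093,"z":0.16,"turn":0},{"gripper":15,"x":0.008,"y":0.0093,"z":0.16,"turn":0},{"gripper":15,"x":0.008,"y":0.0093,"z":0.16,"turn":0},{"gripper":15,"x":0.008,"y":0.0093,"z":0.16,"turn":0}]'
python3 - <<'E'
from gm import *
F=[];I=[]
for i in range(8):
    c=ctrl.camera("scene");s=ctrl.state();F.append(s['wrist_force']);I.append(c.astype(float))
print(np.mean(F,0),s['tool_pos'],s['time'],s['orientation'])
c=np.mean(I,0);np.save("s30.npy",c)
crop(np.clip((c/255.)**.45*255,0,255).astype('uint8'),180,140,50,60,12,"pics/s30.png")
E
```

```text
time: 21.33
tool_pos: [615.2, 6.3, 223.2]
orientation: [0.17, 0.985, -0.007, -0.002]
wrist_force: [0.3, 0.1, -1.5]
opening: 23.3
[ 0.15805916 -0.10788138 -1.53117855] [615.86118146   6.18196245 223.92219715] 21.7333 [ 0.17031281  0.9853673  -0.00654106 -0.00142901]
```

View pics/s30.png

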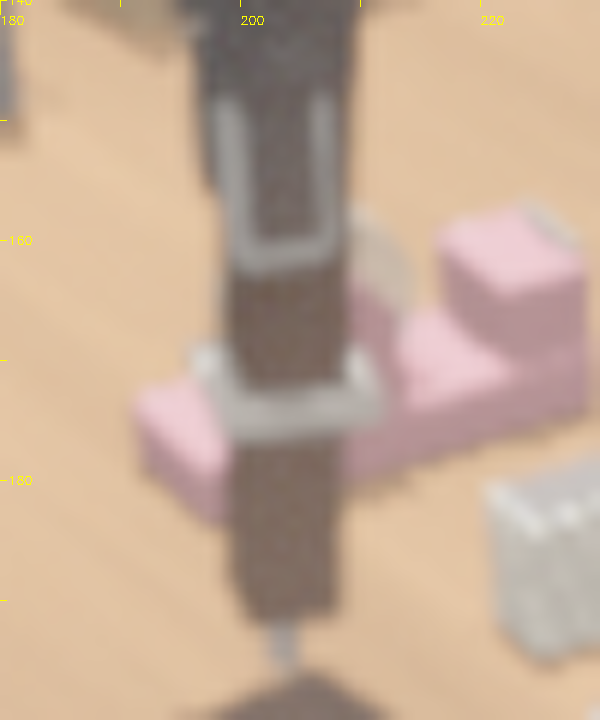

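```bash
python3 - <<'E'
from gm import *
from scipy.optimize import least_squares
im=np.load("s30.npy");g=im[:,:,2]
obs=[]
for r in list(range(162,168))+list(range(179,188)):
    row=g[r];k=np.diff(row)
    # subpixel edge: centroid of strongest gradient
    def edge(a,b,sg):
        d=np.clip(sg*k[a:b],0,None);i=d.argmax();w=d[max(0,i-1):i+2];return a+max(0,i-1)+.5+(w*np.arange(len(w))).sum()/w.sum()
    l,rr=edge(195,202,-1),edge(206,213,1);obs.append((r,l,rr));print(r,l.round(2),rr.round(2),round((l+rr)/2,2),round(rr-l,2))
obs=np.array(obs)
def sil(lean,d,gz,w,rows,yaw):
    it=gauge([615.9-.8*d,6.2+.6*d,223.9],lean,yaw,gz);out=[]
    for r in rows:
        b=it[0][0] if r<172 else it[2][0]
        q=proj("scene",b)
        xs=[q[i,0]+(q[i+4,0]-q[i,0])*(r-q[i,1])/(q[i+4,1]-q[i,1]) for i in range(4)]
        out.append((min(xs)+w,max(xs)-w))
    return np.array(out)
for y in(-24,-19.6,-16):
    f=lambda p:(sil(p[0],p[1],110,p[2],obs[:,0],np.deg2rad(y))-obs[:,1:]).ravel()
    s=least_squares(f,[.05,0,0],loss='soft_l1',f_scale=.2);print(y,s.x.round(3),f(s.x).reshape(-1,2).round(2).tolist())
E
```

```text
162 197.72 208.59 203.15 10.87
163 197.7 208.54 203.12 10.84
164 197.65 208.59 203.12 10.93
165 197.61 208.67 203.14 11.05
166 197.63 208.69 203.16 11.06
167 197.64 212.37 205.01 14.74
179 198.25 208.26 203.25 10.01
180 198.23 208.44 203.34 10.21
181 198.24 208.37 203.31 10.13
182 198.26 208.32 203.29 10.06
183 198.17 208.2 203.18 10.03
184 198.3 207.82 203.06 9.52
185 198.38 207.82 203.1 9.44
186 198.4 207.85 203.12 9.45
187 198.4 207.86 203.13 9.46
-24 [0.062 5.718 0.057] [[-0.07, 0.09], [-0.04, 0.14], [0.01, 0.08], [0.06, -0.0], [0.05, -0.04], [0.05, -3.72], [0.0, -0.13], [0.03, -0.33], [0.02, -0.26], [0.02, -0.21], [0.12, -0.09], [-0.01, 0.28], [-0.07, 0.28], [-0.08, 0.25], [-0.07, 0.23]]
-19.6 [0.063 5.749 0.35 ] [[-0.08, 0.11], [-0.05, 0.16], [-0.0, 0.1], [0.04, 0.01], [0.04, -0.02], [0.04, -3.71], [0.01, -0.15], [0.04, -0.35], [0.03, -0.28], [0.03, -0.23], [0.13, -0.12], [0.0, 0.26], [-0.06, 0.25], [-0.08, 0.22], [-0.07, 0.21]]
-16 [0.065 5.776 0.564] [[-0.09, 0.13], [-0.06, 0.17], [-0.01, 0.11], [0.03, 0.02], [0.03, -0.01], [0.03, -3.7], [0.02, -0.17], [0.04, -0.36], [0.04, -0.3], [0.03, -0.25], [0.13, -0.13], [0.01, 0.24], [-0.06, 0.23], [-0.07, 0.2], [-0.06, 0.19]]
```

Edge fit gives lean ≈ 0.063 rad, under 0.1 but a thin margin. There is time (21.7 of 53 s), so I'll push it 5 mm further against the stand.

```bash
python3 -m pendant '[{"gripper":15,"x":-0.04,"y":0.06,"z":0,"turn":0},{"gripper":15,"x":-0.1,"y":0.15,"z":0,"turn":0},{"gripper":15,"x":-0.17,"y":0.26,"z":0,"turn":0},{"gripper":15,"x":-0.24,"y":0.37,"z":0,"turn":0},{"gripper":15,"x":-0.32,"y":0.48,"z":0,"turn":0},{"gripper":15,"x":-0.4,"y":0.59,"z":0,"turn":0},{"gripper":15,"x":-0.47,"y":0.7,"z":0,"turn":0},{"gripper":15,"x":-0.54,"y":0.8,"z":0,"turn":0},{"gripper":15,"x":-0.59,"y":0.88,"z":0,"turn":0},{"gripper":15,"x":-0.62,"y":0.91,"z":0,"turn":0},{"gripper":15,"x":-0.62,"y":0.91,"z":0,"turn":0},{"gripper":15,"x":-0.62,"y":0.91,"z":0,"turn":0}]'
python3 - <<'E'
from gm import *
c=ctrl.camera("scene");s=ctrl.state();print(s['tool_pos'],s['time'])
crop(np.clip((c/255.)**.45*255,0,255).astype('uint8'),280,150,70,115,6,"pics/s31.png")
E
```

```text
time: 22.73
tool_pos: [430.0, 279.1, 224.4]
orientation: [0.17, 0.985, -0.007, -0.001]
wrist_force: [0.4, -0.4, -2.2]
opening: 23.2
[430.56160641 278.60322019 224.40007635] 22.7833
```

View pics/s31.png

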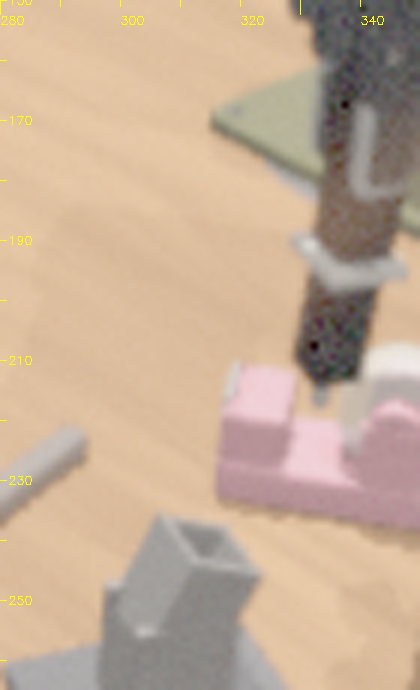

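```bash
python3 -m pendant '[{"gripper":15,"x":-0.02,"y":0.007,"z":0,"turn":0},{"gripper":15,"x":-0.02,"y":0.007,"z":-0.1,"turn":0},{"gripper":15,"x":-0.02,"y":0.007,"z":-0.2,"turn":0},{"gripper":15,"x":-0.02,"y":0.007,"z":-0.29,"turn":0},{"gripper":15,"x":-0.02,"y":0.007,"z":-0.36,"turn":0},{"gripper":15,"x":-0.02,"y":0.007,"z":-0.36,"turn":0},{"gripper":15,"x":-0.01,"y":0.003,"z":-0.36,"turn":0},{"gripper":15,"x":0.01,"y":-0.005,"z":-0.36,"turn":0},{"gripper":15,"x":0.03,"y":-0.014,"z":-0.36,"turn":0},{"gripper":15,"x":0.044,"y":-0.02,"z":-0.36,"turn":0},{"gripper":15,"x":0.055,"y":-0.025,"z":-0.36,"turn":0},{"gripper":15,"x":0.063,"y":-0.028,"z":-0.36,"turn":0}]'
python3 -m pendant '[{"gripper":15,"x":0.004,"y":-0.0015,"z":0,"turn":0},{"gripper":15,"x":0.004,"y":-0.0015,"z":0,"turn":0}]'
```

```text
time: 23.78
tool_pos: [447.2, 272.5, 117.3]
orientation: [0.17, 0.985, -0.004, -0.004]
wrist_force: [-8.9, 5.5, 2.7]
opening: 23.3
time: 23.95
tool_pos: [447.5, 272.2, 117.1]
orientation: [0.17, 0.985, -0.004, -0.005]
wrist_force: [-8.0, 5.7, 4.8]
opening: 23.2
```

```bash
python3 -m pendant '[{"gripper":15,"x":0.008,"y":-0.003,"z":0,"turn":0},{"gripper":15,"x":0.0157,"y":-0.0056,"z":0,"turn":0},{"gripper":15,"x":0.0157,"y":-0.0056,"z":0,"turn":0},{"gripper":15,"x":0.0157,"y":-0.0056,"z":0,"turn":0}]'
```

```text
time: 24.28
tool_pos: [452.8, 270.1, 117.1]
orientation: [0.17, 0.985, -0.005, -0.004]
wrist_force: [-5.7, 2.7, 2.3]
opening: 23.4
```

Now about 6.6 mm further than before. Back off, lift and return over the ring.

```bash
python3 -m pendant '[{"gripper":15,"x":-0.0377,"y":0.0134,"z":0,"turn":0},{"gripper":15,"x":-0.0377,"y":0.0134,"z":0.1,"turn":0},{"gripper":15,"x":-0.0377,"y":0.0134,"z":0.2,"turn":0},{"gripper":15,"x":-0.0377,"y":0.0134,"z":0.3,"turn":0},{"gripper":15,"x":-0.0377,"y":0.0134,"z":0.365,"turn":0},{"gripper":15,"x":-0.0377,"y":0.0134,"z":0.365,"turn":0}]'
python3 -m pendant '[{"gripper":15,"x":0.04,"y":-0.06,"z":0,"turn":0},{"gripper":15,"x":0.1,"y":-0.15,"z":0,"turn":0},{"gripper":15,"x":0.17,"y":-0.26,"z":0,"turn":0},{"gripper":15,"x":0.24,"y":-0.37,"z":0,"turn":0},{"gripper":15,"x":0.32,"y":-0.48,"z":0,"turn":0},{"gripper":15,"x":0.4,"y":-0.59,"z":0,"turn":0},{"gripper":15,"x":0.47,"y":-0.7,"z":0,"turn":0},{"gripper":15,"x":0.54,"y":-0.8,"z":0,"turn":0},{"gripper":15,"x":0.59,"y":-0.87,"z":0,"turn":0},{"gripper":15,"x":0.61,"y":-0.9,"z":0,"turn":0},{"gripper":15,"x":0.61,"y":-0.9,"z":0,"turn":0},{"gripper":15,"x":0.61,"y":-0.9,"z":0,"turn":0}]'
python3 -m pendant '[{"gripper":15,"x":0,"y":0,"z":0,"turn":0},{"gripper":15,"x":0,"y":0,"z":0,"turn":0}]'
python3 - <<'E'
from gm import *
F=[];I=[]
for i in range(8):
    c=ctrl.camera("scene");s=ctrl.state();F.append(s['wrist_force']);I.append(c.astype(float))
print(np.mean(F,0),s['tool_pos'],s['time'],s['orientation'])
c=np.mean(I,0);np.save("s32.npy",c)
crop(np.clip((c/255.)**.45*255,0,255).astype('uint8'),180,140,50,60,12,"pics/s32.png")
E
```

```text
time: 24.78
tool_pos: [446.4, 274.3, 231.1]
orientation: [0.17, 0.985, -0.004, 0.003]
wrist_force: [0.5, 0.8, -0.4]
opening: 23.3
time: 25.78
tool_pos: [625.9, 2.8, 224.8]
orientation: [0.171, 0.985, -0.006, -0.002]
wrist_force: [0.8, 1.2, -0.2]
opening: 23.1
time: 25.95
tool_pos: [625.7, 4.2, 225.9]
orientation: [0.169, 0.986, -0.006, -0.001]
wrist_force: [0.3, -0.3, -1.4]
opening: 23.3
[-0.10052565 -0.10372069 -1.40238546] [626.55170151   2.97565416 225.99062755] 26.35 [ 1.70104070e-01  9.85404494e-01 -6.45728839e-03 -9.44144875e-04]
```

View pics/s32.png

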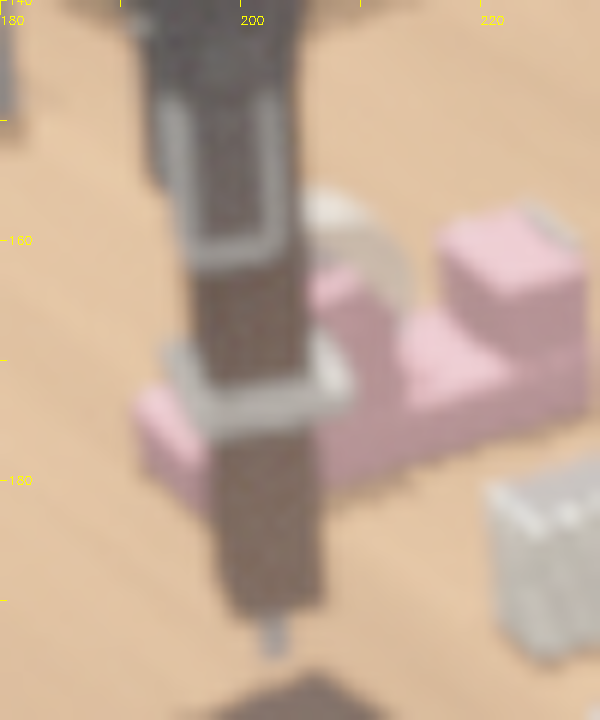

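```bash
python3 - <<'E'
from gm import *
from scipy.optimize import least_squares
im=np.load("s32.npy");g=im[:,:,2]
obs=[]
for r in list(range(162,167))+list(range(179,188)):
    row=g[r];k=np.diff(row)
    def edge(a,b,sg):
        d=np.clip(sg*k[a:b],0,None);i=d.argmax();w=d[max(0,i-1):i+2];return a+max(0,i-1)+.5+(w*np.arange(len(w))).sum()/w.sum()
    l,rr=edge(193,202,-1),edge(202,209,1);obs.append((r,l,rr))
obs=np.array(obs);print(obs.round(1).tolist())
def sil(lean,d,w,rows,yaw,tcp=[626,3,226]):
    it=gauge([tcp[0]-.8*d,tcp[1]+.6*d,tcp[2]],lean,yaw,110);out=[]
    for r in rows:
        q=proj("scene",it[0 if r<172 else 2][0])
        xs=[q[i,0]+(q[i+4,0]-q[i,0])*(r-q[i,1])/(q[i+4,1]-q[i,1]) for i in range(4)]
        out.append((min(xs)+w,max(xs)-w))
    return np.array(out)
y=np.deg2rad(-19.6)
f=lambda p:(sil(p[0],p[1],p[2],obs[:,0],y)-obs[:,1:]).ravel()
s=least_squares(f,[.05,0,0],loss='soft_l1',f_scale=.2);print(s.x.round(3),f(s.x).reshape(-1,2).round(2).tolist())
E
```

```text
[[162.0, 194.6, 205.6], [163.0, 195.1, 205.5], [164.0, 195.2, 205.3], [165.0, 195.2, 205.3], [166.0, 195.3, 205.5], [179.0, 196.6, 206.3], [180.0, 196.5, 206.4], [181.0, 194.0, 206.4], [182.0, 195.5, 206.5], [183.0, 196.5, 206.4], [184.0, 197.1, 206.4], [185.0, 197.3, 206.5], [186.0, 197.3, 206.5], [187.0, 197.4, 206.6]]
[1.000e-03 7.049e+00 4.270e-01] [[0.16, -0.1], [-0.27, 0.08], [-0.25, 0.25], [-0.21, 0.37], [-0.16, 0.2], [0.06, -0.21], [0.18, -0.25], [2.85, -0.2], [1.38, -0.18], [0.5, -0.06], [-0.08, 0.02], [-0.13, 0.03], [-0.08, 0.06], [-0.06, 0.08]]
```

Lean is now ≈0.00 rad. Correcting xy slightly and descending to just above the ledge.

```bash
python3 -m pendant '[{"gripper":15,"x":0.005,"y":0.012,"z":-0.04,"turn":0},{"gripper":15,"x":0.005,"y":0.012,"z":-0.08,"turn":0},{"gripper":15,"x":0.005,"y":0.012,"z":-0.11,"turn":0},{"gripper":15,"x":0.005,"y":0.012,"z":-0.127,"turn":0},{"gripper":15,"x":0.005,"y":0.012,"z":-0.135,"turn":0},{"gripper":15,"x":0.005,"y":0.012,"z":-0.135,"turn":0},{"gripper":15,"x":0.005,"y":0.012,"z":-0.135,"turn":0}]'
python3 - <<'E'
from gm import *
F=[];I=[]
for i in range(8):
    c=ctrl.camera("scene");s=ctrl.state();F.append(s['wrist_force']);I.append(c.astype(float))
print(np.mean(F,0),s['tool_pos'],s['time'])
c=np.mean(I,0);np.save("s33.npy",c)
crop(np.clip((c/255.)**.45*255,0,255).astype('uint8'),185,180,40,40,18,"pics/s33.png")
E
```

```text
time: 26.93
tool_pos: [628.3, 6.2, 185.7]
orientation: [0.17, 0.985, -0.006, -0.001]
wrist_force: [-0.0, -0.4, -1.4]
opening: 23.4
[-0.20113915  0.07083243 -1.37019756] [628.25657964   6.3013326  185.61880765] 27.3333
```

View pics/s33.png

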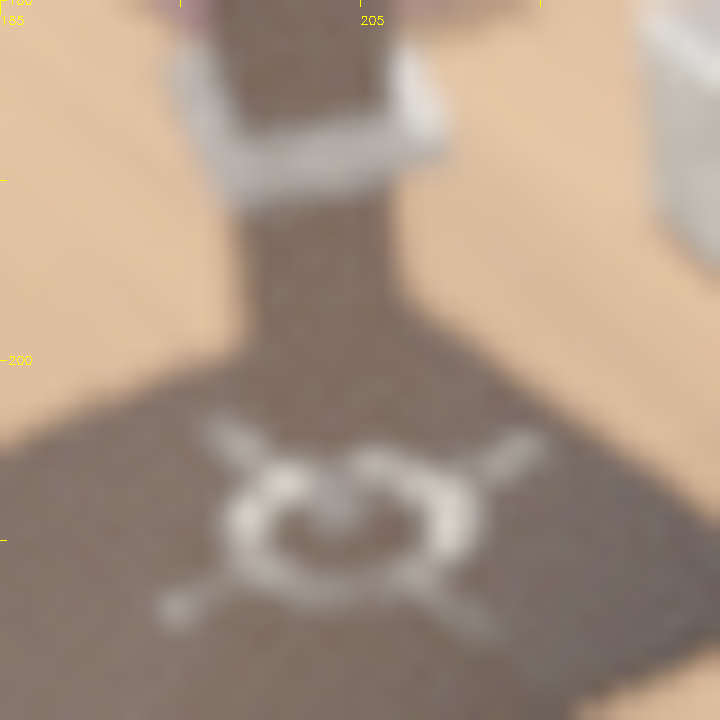

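Tip at (203.3,208.9), inside the ring whose centre is at (203.8,208.8). Small correction, then press to TCP ≈176.5.

```bash
python3 -m pendant '[{"gripper":15,"x":-0.0045,"y":-0.001,"z":0,"turn":0},{"gripper":15,"x":-0.0045,"y":-0.001,"z":-0.008,"turn":0},{"gripper":15,"x":-0.0045,"y":-0.001,"z":-0.016,"turn":0},{"gripper":15,"x":-0.0045,"y":-0.001,"z":-0.022,"turn":0},{"gripper":15,"x":-0.0045,"y":-0.001,"z":-0.027,"turn":0},{"gripper":15,"x":-0.0045,"y":-0.001,"z":-0.03,"turn":0},{"gripper":15,"x":-0.0045,"y":-0.001,"z":-0.03,"turn":0},{"gripper":15,"x":-0.0045,"y":-0.001,"z":-0.03,"turn":0}]'
python3 - <<'E'
from gm import *
F=[];I=[]
for i in range(10):
    c=ctrl.camera("scene");s=ctrl.state();F.append(s['wrist_force']);I.append(c.astype(float))
print(np.mean(F,0),np.std(F,0),s['tool_pos'],s['time'],s['opening'])
c=np.mean(I,0);np.save("s34.npy",c)
f=np.clip((c/255.)**.45*255,0,255).astype('uint8')
crop(f,185,180,40,40,18,"pics/s34.png");crop(f,170,120,100,100,7,"pics/s34w.png")
t=ctrl.camera("top");cv2.imwrite("pics/t34.png",cv2.resize(t,(800,600)))
E
```

```text
time: 28.0
tool_pos: [626.9, 6.0, 176.6]
orientation: [0.17, 0.985, -0.006, -0.001]
wrist_force: [-0.2, 0.1, 1.5]
opening: 23.0
[-0.08405334 -0.05570621  2.0657686 ] [0.52476273 0.47096663 0.31935148] [626.83338612   5.96097764 176.40494346] 28.5 22.89908150806605
```

View pics/s34.png

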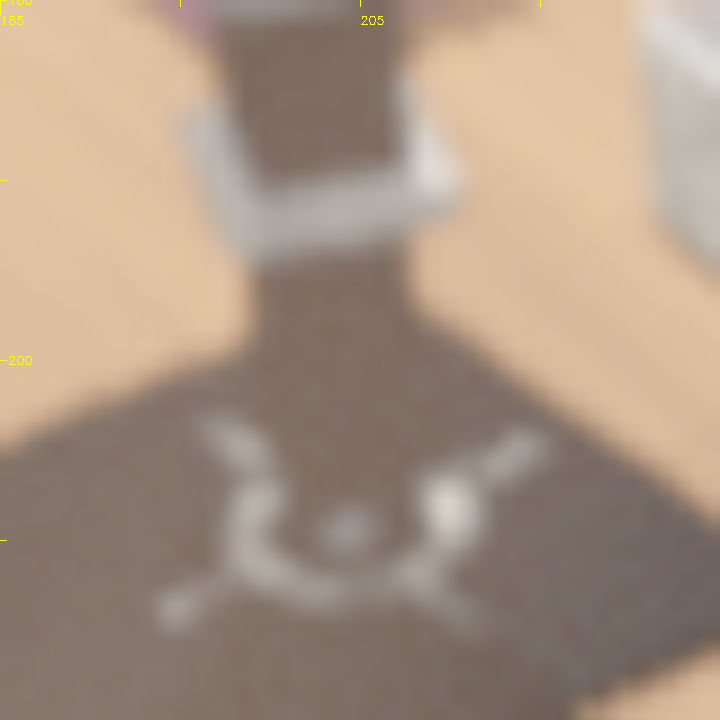

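View pics/s34w.png

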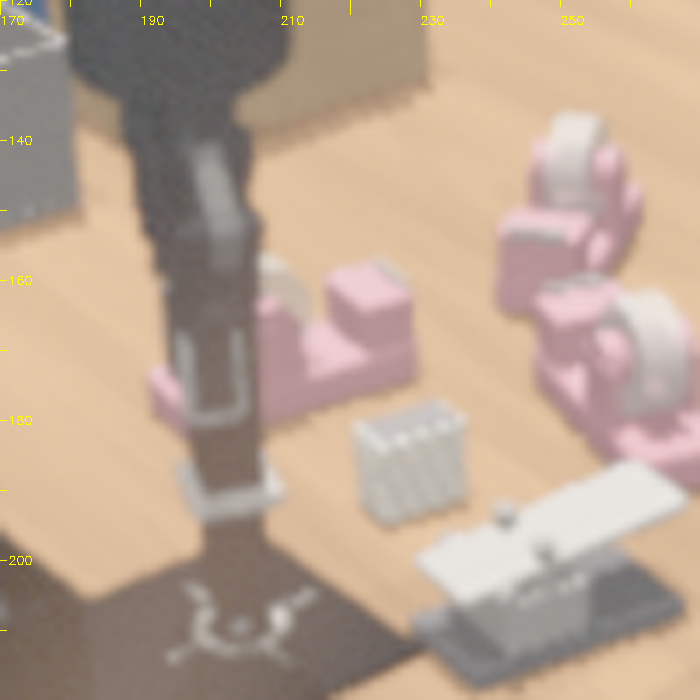

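View pics/t34.png

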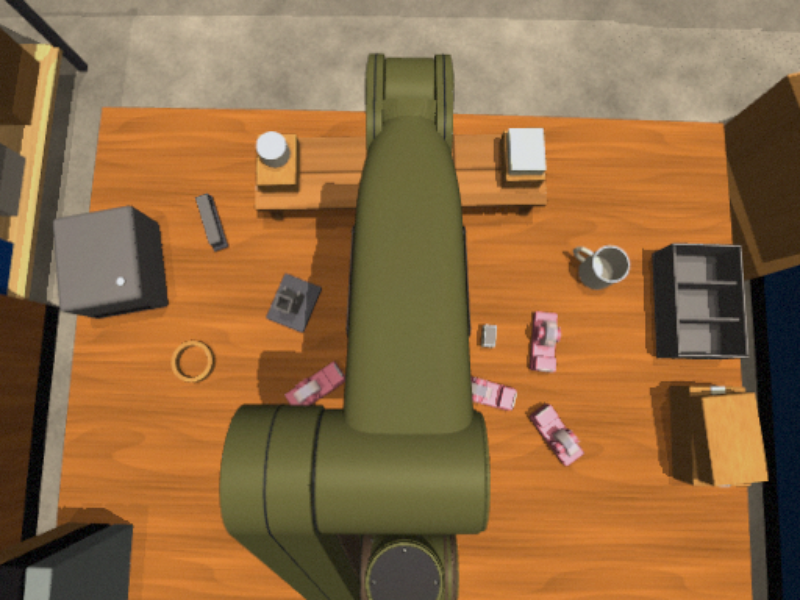

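```bash
python3 - <<'E'
from h import *
t=cv2.imread("pics/t34.png")
p=at("top",(490/1.5625-.3,331/1.5625-.3),42);print(p)
from plant import ctrl
s=ctrl.state();print(s['time'],s['joint_velocities'].round(4),s['wrist_force'])
P_=np.array([427,-53.5]);D=np.array([408,-298]);c=p[:2];print(np.linalg.norm(c-P_),np.linalg.norm(c-D))
ctrl.sign_off()
print(ctrl.state()['time'])
E
```

```text
[ 427.68753939 -176.1006183    42.        ]
28.55 [-0.0009  0.0015  0.0008 -0.0014 -0.0004 -0.0006] [ 0.09638948 -0.81186436  2.35580491]
122.60254613384828 123.47897985364602
the job is handed in; nothing more can be done
the job is handed in; nothing more can be done
```

I did both parts of the job and handed it in at about 28.6 s, with the arm still holding the gauge. `sign_off` reports no verdict, so what follows is my own last checks.

**Clips:**
- I lowered them until they touched the bench (23 N peak), eased off and released. They stand upright.
- Measured distances are about 123 mm to the punch centre and 123 mm to the dispenser centre (limit 145 mm), touching neither.
- The last top picture put them about 10 mm off the midpoint line, from one rough pixel reading. The limit is 25 mm.

**Gauge:**
- It came out leaning 23° in the jaws. I turned it upright by pushing its nose against the rim of the fixed stand, in two pushes.
- The image fit gave a lean of about 0.00 rad before the final press, uncertain by roughly 0.02 rad (limit 0.1).
- The tip is on the ledge inside the ring, about 3 mm from its centre (limit 8 mm), measured from the scene camera only because the arm blocked the top view.
- The press is about 3.5 N, corrected for the gauge's weight, which matches half of the tip's travel.

**What disagreed:**
- The fingertips sat about 25 mm higher than the reported tool position implied. My first grip on the clips caught only their top edge; I opened, went lower and gripped again.
- The gauge appeared about 5 mm sideways from the reported tool position, so I used pictures and force for the final placing.
- Early in the run the last joint reached its range limit (3.1416 rad against 3.14). I turned it away at once; I can't tell whether that reading counts as passing the limit.

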